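Set up the milk frother

ROBOT

A 7-joint arm with a two-finger parallel gripper is mounted at the origin on a cart in front of the work surface, level with it; the furniture and walls round the work are solid. World frame = base frame: x ahead of the robot, y to its left, z up, the work surface at z = 0. Lengths are in m, angles in rad, forces in N, time in s.
With the tool pointing down it reaches from about 0.425 to 0.975 m from the base axis. Payload 16.7 kg.
Tool frame: the origin (TCP) lies midway between the tips of the shut fingers; the grasp point (between the pads) lies 19 mm behind it; x points along the fingers, y is the direction in which the jaws open and shut, and the axes are right-handed (so a half turn about x gives the same grasp; the last joint's range is limited). The gripper opens to 85 mm and grips with 20 to 120 N. Pads are 22 mm wide; open, the fingers measure 114 mm over their backs; the gripper's body (76 mm by 85 mm) begins 54 mm behind the grasp point. The pads swing forward as they close: fully open they stand 13 mm farther back than shut.
Start: joints at [-1.448, 0.426, 0.074, 1.606, -0.034, 1.111, -0.067], TCP at [0.181, 0.65, 0.231] pointing down, gripper open.
Joint ranges: [-2.85, 2.85], [-0.5, 2.14], [-1.23, 1.37], [0.21, 2.46], [-1.02, 4.16], [0.16, 2.05], [-2.73, 2.73]. Speed limits (rad/s): [1.89, 1.89, 2.39, 2.39, 3.01, 3.01, 3.01].

INTERFACE

Orientations are given as a unit quaternion [w, x, y, z].
In Python, from station import r gives the robot as it stands.
- The arm moves only by the tool arm_command, never from a script. Its argument "rows" is a list that holds one entry, the list of rows, each a list of 5 numbers: the shift along the world's x, y, z in cm, then the turn about the world's z in rad, then the opening, from -1 (shut) to 1 (fully open), so that 0 is half open. A call has 1 to 8 rows; each row is the pose to reach, as a shift and turn from the pose measured when the call began; what a row does not reach only later rows make up. A row lasts 1/10 s, in which the tool goes at most 50 mm and 8.59 degrees, less where a joint would pass 70% of its speed; a pose out of reach is approached as far as the arm can. A call with a gripper value outside its range is refused whole. The fingers move at their own pace and stop on an object; "force" is the grip in N (left out, the last holds). Time passes only in rows, so rows that repeat a pose let the fingers close. It gives the time, the measured TCP pose, the force and the opening at its end, in the units of the state.
- r.get_obs(): the state, without advancing time (a new reading comes with each control period).
- r.capture(name): name is "side" or "top"; returns (picture, depth): 480x640x3 uint8, blue, green, red; 480x640 float32, m along the optical axis (not along the pixel's ray), 0 where there is no reading.
- r.camera_info(name): a dict with "fx", "fy", "cx", "cy" (pixels), "dist" ([k1, k2, p1, p2, k3] as OpenCV has them; the pictures are not rectified), "world_to_cam" (4x4, takes a point from world to camera coordinates). Camera axes: x right, y down, z forward; pixel columns grow to the right and rows downward; lengths in m; the calibration is good to about 2 mm. A picture is of the moment at which its call begins. camera_info takes no time and is no camera call.
- r.close_job(): hands the job in, once; it reports no verdict.
The state is a dict: "clock": time; "joint_positions": joint angles; "dq": joint speeds; "effort": joint torques, N m; "ee_pos": TCP position; "orientation": TCP orientation; "wrist_force": force on the tool from outside, world axes, zero at the start; "ft_torque": the same for the moment, N m; "gripper_width": opening from 0.0 (shut) to 1.0 (fully open).
Only numpy, scipy, OpenCV 4.12 (cv2) and the standard library are available. Lean on these libraries where they do the work, as an engineer would, in place of code of your own. Each camera call takes 0.05 s, during which the arm holds its last target.

TASK

Stand the lidded steel jug upright in the middle of the round steel plate on the frother, so that the whole foot is on the plate, and let go of it; also turn the dial so that it clicks into its sixth position, the sixth short mark counted clockwise from the round dot. Only when both are right, press the start button, and leave jug and dial as set. Do not disturb the pepper mill or the salt shaker.

Things in the scene. Friction and masses are not known exactly. Their poses are not given: they have to be found in the camera images.
- froth_base: Frother base fixed to the worktop: flat black box, 160 mm deep (its x), 250 mm wide (its y), deck 42 mm high. Origin at the centre of its underside, x to its back (away from the robot at yaw 0), y to its left, z up. On the deck: round steel plate towards +y, dial towards -y, start button between them near the front edge.
- plate_top (a point): Centre of the top face of the round steel plate (100 mm diameter, 46 mm above the worktop; 5 mm, 70 mm from the base's origin in its x, y). Axes as the base's.
- jug_mid (a point): Centre of the loose lidded steel jug, 67 mm above its foot; z is its upright axis. Jug 134 mm high, 0.35 kg; body 76 mm wide. The lid is fixed on; its round black knob, 28 mm in diameter, spans 41 to 67 mm above this point and carries the whole jug. A loop handle stands out to 67 mm from the axis at the jug's +y. Starts on the worktop left or right of the base, the pepper mill at the other side.
- dial (a joint): Dial turn in rad, growing clockwise seen from above. It clicks into 12 positions 0.349 rad (20 degrees) apart: 0 at the round dot (end stop), k x 0.349 at the k-th short mark, 11 at the other end stop. A click takes under 0.1 N m; let go, the dial springs into the nearest position. Starts in position 0 to 3.
- dial_grip (a point): Point on the dial's vertical axis at the height to grip, 72 mm above the worktop; turns with the dial. The dial: 60 mm disc, 6 mm high, with an upright grip bar across it, 54 mm long, 12 mm thick, 6 to 44 mm above the deck. x points along the bar to its pointer end (white line); at position 0 this is 110 degrees anticlockwise from the base's x axis. z up.
- start (a joint): Travel of the start button in m: 0 up, 0.006 fully down; springs back up. 4 N pushes it fully down; it counts as pressed from 0.004.
- start_top (a point): Centre of the top face of the round white start button, 28 mm in diameter; pressed straight down.
- pepper_mill_mid (a point): Bystander: wooden pepper mill, 58 mm wide, 170 mm high, standing on the worktop; point half-way up.
- salt_shaker_mid (a point): Bystander: salt shaker 44 mm wide, 90 mm high, behind the base; point half-way up.

How it is judged:
By the outcome, as a careful person would: the job done as asked, in the order asked, and still so for the second after the job is handed in, with the robot touching nothing.
It also fails if it takes over 72 s, if anything falls off the work surface, if the arm or the gripper's body presses on something with over 40 N, if the wrist force passes 120 N, or if a joint passes its speed limit or range.

## Working session

There is one attempt and no reset: what is moved stays moved. The work goes in short steps, Python scripts to look and compute and a tool call to move; the robot and the scene stay as the last step left them, time stands still between calls to the robot, and variables do not carry over. Pictures are saved under pics/ and viewed, and the job is handed in when it is done.

Besides the shell and the picture viewer there is one more tool, called in YAML: its name, and indented under it one key for each argument. arm_command: Moves the arm, as the interface text tells. Its arguments: {"type":"object","properties":{"rows":{"type":"array"},"force":{"type":"number"}},"required":["rows"]}

```bash
ls; mkdir -p pics
python3 - <<'E'
from station import r
import cv2,numpy as np
print(r.get_obs())
for n in("side","top"):
    p,d=r.capture(n); cv2.imwrite(f"pics/{n}0.png",p); np.save(f"pics/{n}0.npy",d)
    print(n,r.camera_info(n))
E
```

```text
pics
{'clock': 0.0, 'joint_positions': array([-1.44849745,  0.42675329,  0.07383596,  1.60660352, -0.03410722,
        1.11082884, -0.06708351]), 'dq': array([ 0.00123561,  0.0011947 ,  0.00138155,  0.00013064, -0.00068146,
        0.00019257,  0.00229199]), 'effort': array([-1.01998103e-03, -9.49842095e+01,  3.76100734e+00, -4.63535500e+01,
        1.93358056e-02,  9.92750167e-03, -5.08446465e-05]), 'ee_pos': array([0.18111902, 0.64981348, 0.2305975 ]), 'orientation': array([ 0.70055366,  0.09533103,  0.70061992, -0.09627199]), 'wrist_force': array([-1.51465658,  0.10844822, -0.01043393]), 'ft_torque': array([-0.01133944, -0.01554057, -0.02885717]), 'gripper_width': 1.0001735212598337}
side {'fx': 445.8196327718208, 'fy': 445.8196327718208, 'cx': 321.1189125019843, 'cy': 231.72982579089438, 'dist': array([-0.00878229,  0.        ,  0.        ,  0.        ,  0.        ]), 'world_to_cam': array([[-0.99875584,  0.0491099 , -0.00865953,  0.5505656 ],
       [ 0.03387098,  0.54061951, -0.84058509,  0.06073736],
       [-0.03659954, -0.83983258, -0.5416103 ,  1.00796778],
       [ 0.        ,  0.        ,  0.        ,  1.        ]])}
top {'fx': 520.3797197238991, 'fy': 520.3797197238991, 'cx': 325.64188042585704, 'cy': 238.84808505511012, 'dist': array([-0.06603117,  0.        ,  0.        ,  0.        ,  0.        ]), 'world_to_cam': array([[-0.01615136, -0.99983515,  0.00829529, -0.00676953],
       [-0.9850241 ,  0.01448667, -0.17180705,  0.57011729],
       [ 0.17165856, -0.01094597, -0.98509569,  0.96919226],
       [ 0.        ,  0.        ,  0.        ,  1.        ]])}
```

View pics/top0.png

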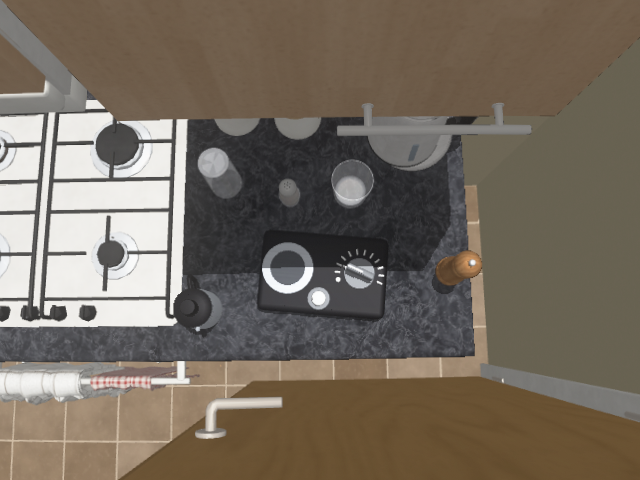

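View pics/side0.png

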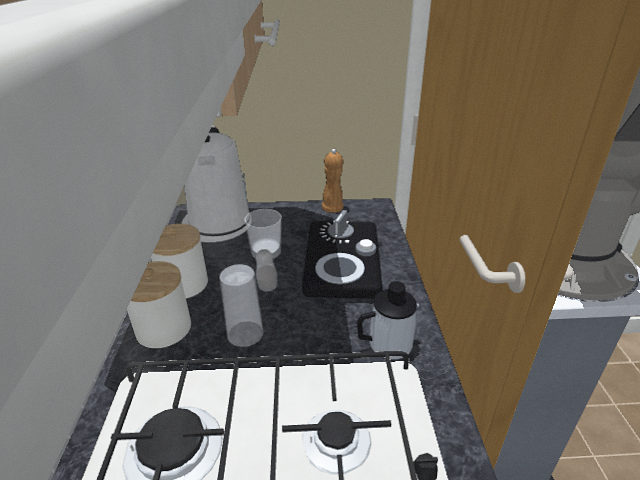

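The top view shows the jug at about (192,308), left of the base. The plate is at (288,268), the button at (318,297), the dial at (360,271) with its pointer still to be read, the mill at (460,266) and the salt at (289,192). An overhead cabinet and a door may get in the way, so I'll measure everything in 3D.

```bash
cat > h.py <<'E'
import numpy as np,cv2
from station import r
class Cam:
    def __init__(s,n):
        i=r.camera_info(n); s.K=np.array([[i['fx'],0,i['cx']],[0,i['fy'],i['cy']],[0,0,1]]); s.D=np.array(i['dist']); s.T=np.array(i['world_to_cam'])
        s.R=s.T[:3,:3]; s.t=s.T[:3,3]; s.c=-s.R.T@s.t
    def rays(s,px):
        u=cv2.undistortPoints(np.array(px,float).reshape(-1,1,2),s.K,s.D).reshape(-1,2)
        return np.c_[u,np.ones(len(u))]
    def plane(s,px,z):
        d=s.rays(px)@s.R; k=(z-s.c[2])/d[:,2]; return s.c+k[:,None]*d
    def pts(s,px,dep):
        return (s.rays(px)*np.array(dep,float)[:,None]-s.t)@s.R
    def cloud(s,d):
        h,w=d.shape; g=np.stack(np.meshgrid(np.arange(w),np.arange(h)),-1).reshape(-1,2)
        return s.pts(g,d.ravel()).reshape(h,w,3)
    def proj(s,P):
        return cv2.projectPoints(np.array(P,float).reshape(-1,1,3),cv2.Rodrigues(s.R)[0],s.t,s.K,s.D)[0].reshape(-1,2)
E
python3 - <<'E'
from h import *
for n in("top","side"):
    c=Cam(n); d=np.load(f"pics/{n}0.npy"); C=c.cloud(d); print(n,c.c.round(3))
    P= {"top":[(300,60),(350,115),(440,130),(160,110),(30,30),(60,95),(100,110),(300,440),(550,420),(250,385),(450,380),(130,475),(480,370),(600,370),(210,430),(280,402),(480,200),(400,350),(180,370),(100,380),(600,250),(192,308),(288,268),(460,266),(289,192)],
     "side":[(430,100),(430,180),(500,230),(500,400),(550,300),(620,100),(640,30),(560,20),(270,30),(230,110),(100,100),(240,60),(410,100),(515,275),(465,240),(320,100)]}[n]
    for u,v in P:
        v=min(v,479);u=min(u,639); print((u,v),C[v,u].round(3) if d[v,u]>0 else None)
    for a,b in [(0,'min'),]:
        pass
E
```

```text
top [ 0.395 -0.004  1.053]
(300, 60) [0.662 0.013 0.572]
(350, 115) [ 0.662 -0.045  0.434]
(440, 130) [ 0.626 -0.149  0.47 ]
(160, 110) [0.661 0.189 0.459]
(30, 30) [0.662 0.254 0.638]
(60, 95) [0.634 0.26  0.563]
(100, 110) [0.85  0.45  0.045]
(300, 440) [0.215 0.033 0.157]
(550, 420) [ 0.216 -0.435  0.046]
(250, 385) [ 0.216  0.235 -0.724]
(450, 380) [ 0.215 -0.442 -0.766]
(130, 475) [0.213 0.243 0.36 ]
(480, 370) [ 0.235 -0.591 -0.908]
(600, 370) [ 0.293 -0.618 -0.096]
(210, 430) [0.225 0.191 0.116]
(280, 402) [0.271 0.069 0.119]
(480, 200) [ 0.873 -0.62  -0.87 ]
(400, 350) [ 0.352 -0.161 -0.002]
(180, 370) [ 0.304  0.333 -0.212]
(100, 380) [ 0.282  0.522 -0.202]
(600, 250) [ 0.554 -0.62  -0.053]
(192, 308) [0.435 0.222 0.135]
(288, 268) [0.514 0.058 0.049]
(460, 266) [ 0.5  -0.25  0.15]
(289, 192) [0.656 0.054 0.087]
side [0.585 0.787 0.602]
(430, 100) [ 0.216 -0.466  0.228]
(430, 180) [ 0.213 -0.377  0.019]
(500, 230) [0.216 0.094 0.145]
(500, 400) [ 0.213  0.249 -0.152]
(550, 300) [0.185 0.25  0.107]
(620, 100) [0.186 0.251 0.437]
(639, 30) [0.194 0.253 0.518]
(560, 20) [0.214 0.114 0.511]
(270, 30) [ 0.665 -0.615  0.397]
(230, 110) [0.669 0.254 0.436]
(100, 100) [0.623 0.7   0.577]
(240, 60) [0.645 0.308 0.504]
(410, 100) [ 0.244 -0.585  0.193]
(515, 275) [0.224 0.196 0.119]
(465, 240) [0.276 0.086 0.12 ]
(320, 100) [ 0.523 -0.618  0.19 ]
```

Run:
```python
import cv2
p=cv2.imread("pics/top0.png"); cv2.imwrite("pics/top0z.png",cv2.resize(p[220:330,160:400],(800,367),interpolation=cv2.INTER_CUBIC))
```

```text
(no output)
```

View pics/top0z.png

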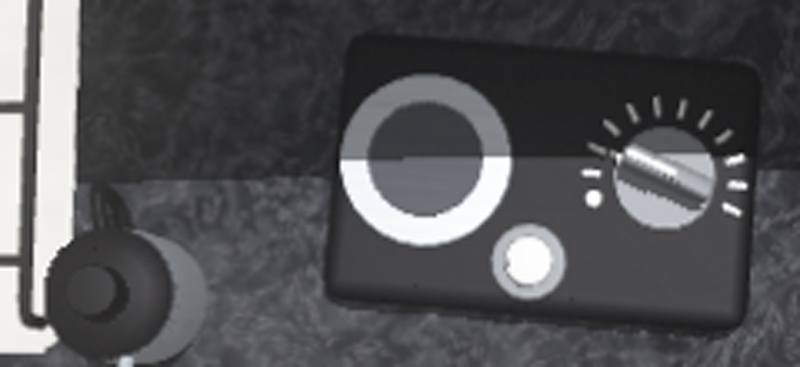

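Run:
```python
from h import *
print([a for a in dir(r) if a[0]!='_'])
p=cv2.imread("pics/side0.png"); cv2.imwrite("pics/side0z.png",cv2.resize(p[0:340,380:640],(600,785))[:600])
cv2.imwrite("pics/side0z.png",cv2.resize(p[0:340,400:640],(420,595)))
c=Cam("side"); d=np.load("pics/side0.npy"); C=c.cloud(d)
for u,v in [(560,250),(600,120),(620,180),(600,250),(580,290),(630,260),(600,285),(625,80),(635,50),(635,100),(590,200),(610,220),(560,220),(580,310),(630,290),(420,20),(420,120),(450,5),(620,2),(600,2)]:
    print((u,v),C[v,u].round(3),p[v,u])
c=Cam("top"); d=np.load("pics/top0.npy"); C=c.cloud(d)
print("door right", [ (u,C[470,u].round(3)) for u in range(100,640,60)])
for u,v in [(175,310),(165,300),(195,295),(185,365),(185,380)]: print((u,v),C[v,u].round(3))
```

```text
['PlanningError', 'camera_info', 'capture', 'close_job', 'get_obs']
(560, 250) [0.197 0.25  0.208] [ 52  85 108]
(600, 120) [0.203 0.25  0.411] [ 53  87 109]
(620, 180) [-0.033  0.033  0.212] [89 93 94]
(600, 250) [-0.008  0.082  0.081] [95 94 95]
(580, 290) [0.036 0.125 0.015] [86 85 86]
(630, 260) [-0.128  0.033  0.015] [176 178 180]
(600, 285) [-0.013  0.112  0.014] [89 88 88]
(625, 80) [0.189 0.251 0.461] [ 49  80 104]
(635, 50) [0.189 0.25  0.496] [ 45  79 102]
(635, 100) [0.061 0.116 0.395] [87 90 89]
(590, 200) [0.18  0.252 0.295] [ 49  84 109]
(610, 220) [-0.002  0.084  0.153] [99 99 99]
(560, 220) [0.214 0.252 0.263] [ 52  89 110]
(580, 310) [ 0.048  0.16  -0.006] [162 155 151]
(630, 290) [-0.081  0.115 -0.   ] [79 77 73]
(420, 20) [ 0.237 -0.587  0.42 ] [159 159 156]
(420, 120) [ 0.213 -0.557  0.138] [ 47  80 104]
(450, 5) [ 0.215 -0.4    0.477] [ 52  85 109]
(620, 2) [0.214 0.234 0.545] [ 53  83 107]
(600, 2) [0.214 0.195 0.541] [ 51  87 108]
door right [(100, array([-0.103,  0.808, -0.912])), (160, array([0.216, 0.209, 0.343])), (220, array([0.213, 0.132, 0.336])), (280, array([0.215, 0.052, 0.344])), (340, array([ 0.215, -0.026,  0.351])), (400, array([ 0.215, -0.103,  0.356])), (460, array([ 0.215, -0.178,  0.366])), (520, array([ 0.214, -0.252,  0.373])), (580, array([ 0.215, -0.322,  0.39 ]))]
(175, 310) [0.433 0.26  0.106]
(165, 300) [0.455 0.298 0.044]
(195, 295) [0.46  0.224 0.107]
(185, 365) [ 0.315  0.324 -0.221]
(185, 380) [ 0.281  0.32  -0.21 ]
```

View pics/side0z.png

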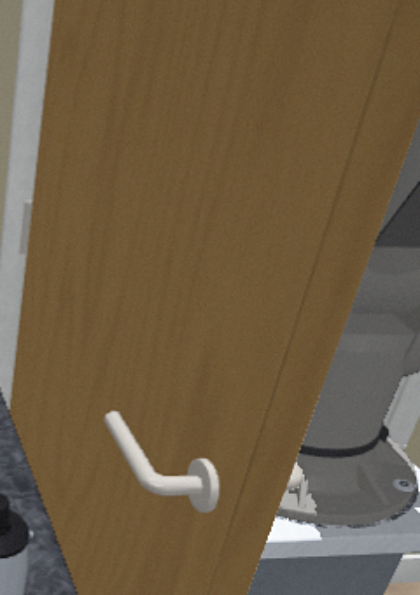

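The side view confirms a full-height door at x 0.185–0.215, y < 0.25, between the robot and the work. The arm has to come round its edge. Next I measure the base, dial, button and jug.

```bash
cat > m.py <<'E'
from h import *
p=cv2.imread("pics/top0.png"); c=Cam("top"); d=np.load("pics/top0.npy"); C=c.cloud(d)
g=cv2.cvtColor(p,cv2.COLOR_BGR2GRAY)
# plate: outer edge from depth-independent threshold
m=np.zeros_like(g); m[235:300,255:320]=(g[235:300,255:320]>75)
m[285:,305:]=0
cs,_=cv2.findContours(m,cv2.RETR_EXTERNAL,cv2.CHAIN_APPROX_NONE); k=max(cs,key=cv2.contourArea)
W=c.plane(k.reshape(-1,2),0.046); (x,y),rad=cv2.minEnclosingCircle((W[:,:2]*1000).astype(np.float32)); 
A=np.c_[2*W[:,:2],np.ones(len(W))]; s=np.linalg.lstsq(A,(W[:,:2]**2).sum(1),rcond=None)[0]; print("plate enc",x,y,rad,"fit",s[:2],np.sqrt(s[2]+s[0]**2+s[1]**2))
plate=s[:2]
# button
m=np.zeros_like(g); m[283:312,305:332]=(g[283:312,305:332]>200)
cs,_=cv2.findContours(m,cv2.RETR_EXTERNAL,cv2.CHAIN_APPROX_NONE); k=max(cs,key=cv2.contourArea);M=cv2.moments(k); b=(M['m10']/M['m00'],M['m01']/M['m00']); print("button",b,cv2.minEnclosingCircle(k)[1],C[int(b[1]),int(b[0])],c.plane([b],0.05))
# marks
m=np.zeros_like(g); m[244:290,330:388]=(g[244:290,330:388]>110)
n,L,S,Ce=cv2.connectedComponentsWithStats(m)
for i in range(1,n): print(i,S[i],Ce[i].round(1),c.plane([Ce[i]],0.042)[0].round(4))
E
python3 m.py
python3 - <<'E'
import cv2
p=cv2.imread("pics/top0.png"); cv2.imwrite("pics/dial0z.png",cv2.resize(p[235:300,320:395],(692,600),interpolation=cv2.INTER_NEAREST))
p=cv2.imread("pics/side0.png"); cv2.imwrite("pics/dial0s.png",cv2.resize(p[195:265,300:390],(771,600),interpolation=cv2.INTER_CUBIC))
E
```

```text
plate enc 514.878173828125 59.301910400390625 51.04425048828125 fit [0.51487092 0.05983941] 0.049819444129569235
button (318.2846715328467, 297.45620437956205) 7.159010887145996 [0.45591475 0.00087121 0.06317593] [[4.55842643e-01 4.07317349e-04 5.00000000e-02]]
1 [356 249   2   6   7] [356.6 251.4] [ 0.5452 -0.076   0.042 ]
2 [348 251   3   5   5] [349.2 253. ] [ 0.5423 -0.0614  0.042 ]
3 [364 251   1   4   4] [364.  252.5] [ 0.5429 -0.0906  0.042 ]
4 [370 253   3   5   6] [371.  255.2] [ 0.5374 -0.1042  0.042 ]
5 [341 256   5   4   7] [343.1 257.7] [ 0.5332 -0.0493  0.042 ]
6 [375 259   4   4   7] [376.6 260.6] [ 0.5265 -0.1148  0.042 ]
7 [337 263   5   3   6] [339.2 264.2] [ 0.5206 -0.0413  0.042 ]
8 [343 263  32  26 458] [359.2 275.5] [ 0.4978 -0.0799  0.042 ]
9 [377 266   7   4  17] [380.  267.6] [ 0.5126 -0.1211  0.042 ]
10 [334 270   7   4  17] [337.1 271.3] [ 0.5066 -0.037   0.042 ]
11 [378 274   6   3  17] [380.4 275.1] [ 0.4979 -0.1213  0.042 ]
12 [335 277   6   6  26] [337.6 279.1] [ 0.4914 -0.0377  0.042 ]
13 [376 280   7   5  18] [378.9 282.2] [ 0.484  -0.1179  0.042 ]
```

View pics/dial0z.png

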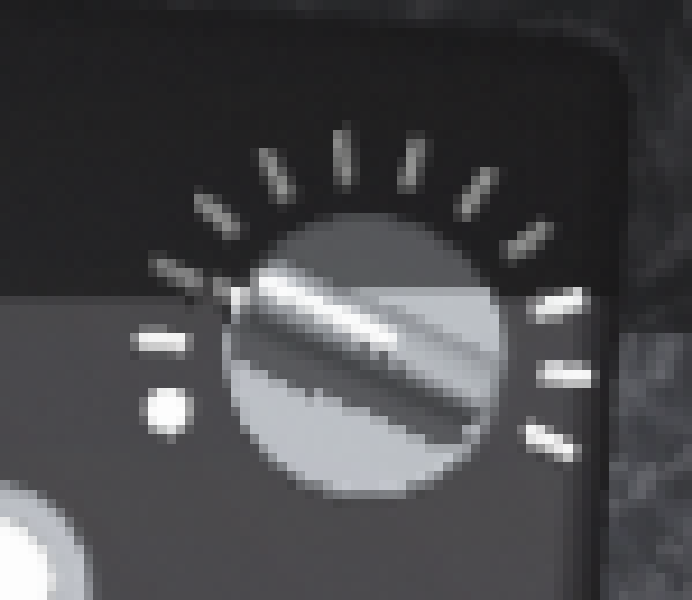

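View pics/dial0s.png

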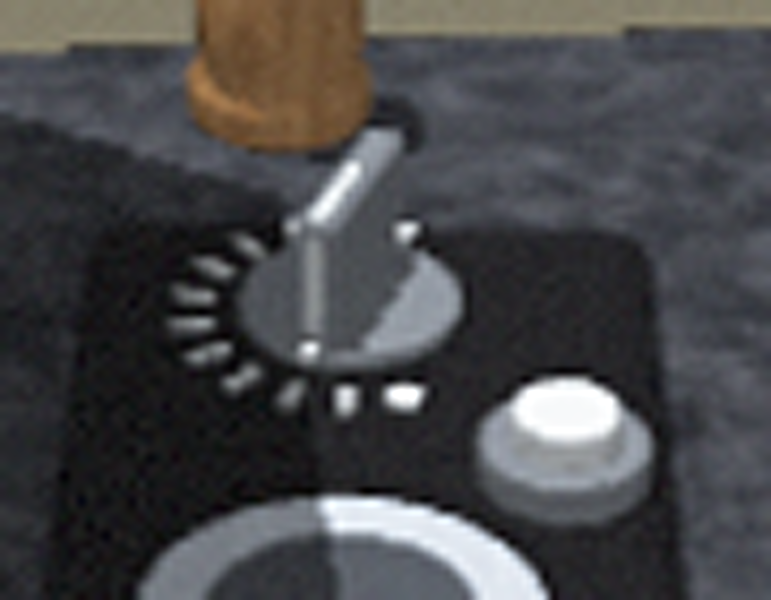

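Counting clockwise from the dot (337,279), the pointer (white line) lies at mark 2. The sixth mark is the one at (364,252), so the dial must turn 80° clockwise. Next I compute the dial centre, yaw and jug pose.

```bash
cat >> m.py <<'E'
print('----')
order=[12,10,7,5,2,1,3,4,6,9,11,13]
Q=np.array([c.plane([Ce[i]],0.042)[0][:2] for i in order])
A=np.c_[2*Q,np.ones(12)]; s=np.linalg.lstsq(A,(Q**2).sum(1),rcond=None)[0]; cen=s[:2]; print("dial c",cen,np.sqrt(s[2]+cen@cen))
a=np.unwrap(np.arctan2(*(Q-cen).T[::-1])); print(np.rad2deg(a).round(1)); yaws=np.rad2deg(a)-110+20*np.arange(12); yaw=yaws.mean(); print("base yaw",yaws.round(1),yaw)
v=plate-cen; print("plate-dial dir -90",np.rad2deg(np.arctan2(v[1],v[0]))-90,np.linalg.norm(v))
# jug: knob top & lid, body depth points
R=np.array([[np.cos(np.deg2rad(yaw)),-np.sin(np.deg2rad(yaw))],[np.sin(np.deg2rad(yaw)),np.cos(np.deg2rad(yaw))]])
print("base origin from plate",plate-R@[.005,.07], "dial in base",R.T@(cen-plate)+[.005,.07],"button in base",R.T@(c.plane([b],.063)[0][:2]-plate)+[.005,.07])
E
python3 m.py | sed -n '/----/,$p'
python3 - <<'E'
from h import *
p=cv2.imread("pics/top0.png"); c=Cam("top"); d=np.load("pics/top0.npy"); C=c.cloud(d)
w=C[270:335,165:230]
for lo,hi in((.128,.14),(.095,.12),(.02,.09)):
    m=(w[...,2]>lo)&(w[...,2]<hi); q=w[m]; print(lo,m.sum(),q.mean(0).round(4),q.min(0).round(3),q.max(0).round(3))
for n in ("top","side"):
    q=cv2.imread(f"pics/{n}0.png"); t=q[265:335,160:225] if n=="top" else q[275:360,350:425]
    cv2.imwrite(f"pics/jug_{n}.png",cv2.resize(t,None,fx=7,fy=7,interpolation=cv2.INTER_NEAREST))
cs=Cam("side"); ds=np.load("pics/side0.npy"); w=cs.cloud(ds)[275:360,350:425].reshape(-1,3)
m=(w[:,0]>.36)&(w[:,0]<.5)&(w[:,1]<.31)&(w[:,1]>.15)
for lo,hi in((.128,.14),(.112,.128),(.02,.09)):
    k=m&(w[:,2]>lo)&(w[:,2]<hi); print("side",lo,k.sum(),w[k].mean(0).round(4),w[k].min(0).round(3),w[k].max(0).round(3))
for nm,lo in (("pepper",(440,500,240,295)),("salt",(275,303,175,210))):
    u0,u1,v0,v1=lo; W=C[v0:v1,u0:u1].reshape(-1,3); k=W[:,2]>(.16 if nm=="pepper" else .08); print(nm,W[k].mean(0).round(3),W[k].min(0).round(3),W[k].max(0).round(3))
E
```

```text
----
dial c [ 0.50257529 -0.07927255] 0.04270571329643626
[ 105.    84.5   64.6   44.3   24.1    4.4  -15.7  -35.6  -56.   -76.5
  -96.3 -115.7]
base yaw [-5.  -5.5 -5.4 -5.7 -5.9 -5.6 -5.7 -5.6 -6.  -6.5 -6.3 -5.7] -5.725112571696336
plate-dial dir -90 -5.0510529321949775 0.13965428246154882
base origin from plate [ 0.50291295 -0.00931265] dial in base [ 0.00664293 -0.06964462] button in base [-0.04858246  0.00483513]
0.128 201 [0.4377 0.2309 0.1336] [0.425 0.218 0.128] [0.451 0.244 0.139]
0.095 1012 [0.4373 0.2286 0.1022] [0.402 0.196 0.095] [0.473 0.267 0.12 ]
0.02 734 [0.453  0.2388 0.0563] [0.395 0.192 0.021] [0.514 0.298 0.09 ]
side 0.128 194 [0.4389 0.2352 0.1341] [0.425 0.219 0.128] [0.452 0.248 0.137]
side 0.112 132 [0.4404 0.2421 0.12  ] [0.425 0.227 0.112] [0.452 0.247 0.128]
side 0.02 1852 [0.4523 0.2642 0.0565] [0.396 0.223 0.02 ] [0.5   0.309 0.09 ]
pepper [ 0.476 -0.197  0.398] [ 0.395 -0.277  0.16 ] [ 0.514 -0.004  1.053]
salt [0.665 0.057 0.095] [ 0.395 -0.004  0.08 ] [0.683 0.073 1.053]
```

View pics/jug_top.png

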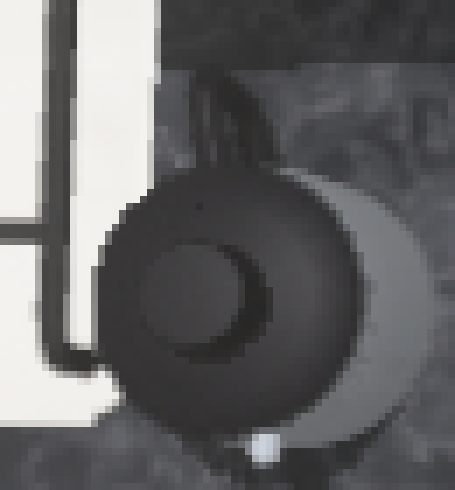

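View pics/jug_side.png

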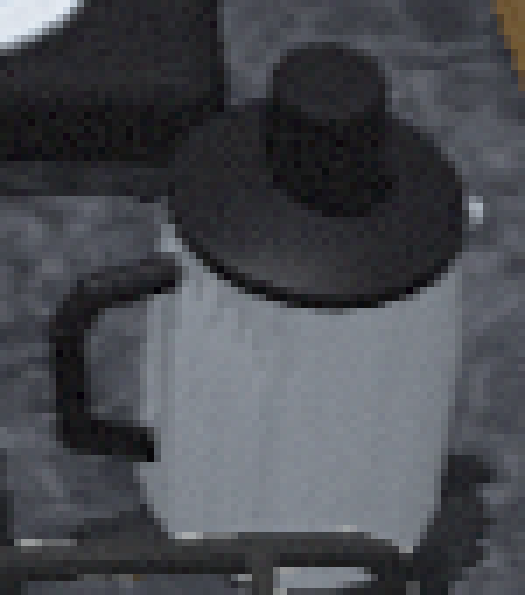

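arm_command:
  rows:
    - [[3,0,0.5,0,1],[6,0,1,0,1],[9,0,1.5,0,1],[12,-1,2,0,1],[15,-2,2.5,0,1],[18,-3,3,0,1],[21,-4,3,0,1],[24,-5,3,0,1]]

```text
clock: 0.9
ee_pos: [0.4223, 0.5993, 0.2605]
orientation: [0.701, 0.095, 0.701, -0.096]
wrist_force: [-0.3, 0.7, 0.4]
gripper_width: 1.0
```

Run:
```python
from station import r
o=r.get_obs(); print(o['clock'],o['joint_positions'].round(4).tolist(),o['ee_pos'].round(4),o['orientation'].round(4))
```

```text
0.9 [-1.1372, 0.505, 0.1386, 1.4257, -0.0709, 1.2171, 0.3079] [0.4223 0.5993 0.2605] [ 0.7005  0.0953  0.7007 -0.0963]
```

```bash
cat > fk.py <<'E'
import numpy as np, itertools
from scipy.optimize import least_squares
from scipy.spatial.transform import Rotation as Ro
data=[([-1.44849745,0.42675329,0.07383596,1.60660352,-0.03410722,1.11082884,-0.06708351],[0.18111902,0.64981348,0.2305975],[0.70055366,0.09533103,0.70061992,-0.09627199]),
([-1.1372, 0.505, 0.1386, 1.4257, -0.0709, 1.2171, 0.3079],[0.4223,0.5993,0.2605],[0.7005,0.0953,0.7007,-0.0963])]
def fk(q,s,P,full=False):
    L1,L2,L3,zs,o1,o7,e1,e2,e3=P
    R=Ro.from_euler('z',s[0]*q[0]+o1)*Ro.from_euler('y',q[1]); sh=np.array([0,0,zs])
    R=R*Ro.from_euler('z',s[1]*q[2]); el=sh+R.apply([e1,0,L1])
    R=R*Ro.from_euler('y',q[3]); 
    R=R*Ro.from_euler('z',s[2]*q[4]); wr=el+R.apply([e2,0,L2])
    R=R*Ro.from_euler('y',q[5]); 
    R=R*Ro.from_euler('z',s[3]*q[6]+o7); t=wr+R.apply([0,0,L3])+Ro.from_euler('z',0).apply([0,0,0])
    # tool x=R z ; tool y = R y
    t=t+e3*0
    M=R.as_matrix(); X=M[:,2];Y=M[:,1]
    return (sh,el,wr,t,X,Y) if full else (t,X,Y)
def res(P,s):
    o=[]
    for q,p,Q in data:
        t,X,Y=fk(q,s,P); m=Ro.from_quat([Q[1],Q[2],Q[3],Q[0]]).as_matrix()
        o+=list((t-p)*3)+list(X-m[:,0])+list(Y-m[:,1])
    return np.r_[o,1e-3*(P[0]-P[1]),1e-3*np.array(P[6:])]
if __name__=="__main__":
    best=[]
    for s in itertools.product((1,-1),repeat=4):
        for o7 in(0,1.57,3.14,-1.57):
            f=least_squares(res,[.45,.45,.3,.35,-.1,o7,0,0,0],args=(s,)); best.append((f.cost,s,f.x.round(4)))
    best.sort(key=lambda b:b[0])
    for b in best[:6]: print(b)
E
python3 fk.py
```

```text
(np.float64(1.511300470541527e-08), (-1, -1, -1, -1), array([ 5.13000e-01,  5.04700e-01, -1.69484e+01, -1.69339e+01,
       -9.30000e-02,  1.47780e+00,  1.10000e-03,  2.87000e-02,
        0.00000e+00]))
(np.float64(1.511300470544451e-08), (-1, -1, -1, -1), array([ 5.13000e-01,  5.04700e-01, -1.69484e+01, -1.69339e+01,
       -9.30000e-02,  1.47780e+00,  1.10000e-03,  2.87000e-02,
        0.00000e+00]))
(np.float64(1.5113004705444795e-08), (-1, -1, -1, -1), array([ 5.13000e-01,  5.04700e-01, -1.69483e+01, -1.69339e+01,
       -9.30000e-02,  1.47780e+00,  1.10000e-03,  2.87000e-02,
        0.00000e+00]))
(np.float64(1.5113004705446926e-08), (-1, -1, -1, -1), array([ 5.13000e-01,  5.04700e-01, -1.69484e+01, -1.69339e+01,
       -9.30000e-02,  1.47780e+00,  1.10000e-03,  2.87000e-02,
        0.00000e+00]))
(np.float64(1.5011636838574387e-05), (1, 1, 1, 1), array([ 6.8540000e-01,  6.3550000e-01,  1.2110186e+03,  1.2109699e+03,
       -5.1490000e-01, -1.5421000e+00,  1.0830000e-01,  2.0300000e-02,
        0.0000000e+00]))
(np.float64(1.5011636838575364e-05), (1, 1, 1, 1), array([ 6.8540000e-01,  6.3550000e-01,  1.2110187e+03,  1.2109700e+03,
       -5.1490000e-01, -1.5421000e+00,  1.0830000e-01,  2.0300000e-02,
        0.0000000e+00]))
```

```bash
cat > sim.py <<'E'
from fk import *
S=(-1,-1,-1,-1); P=[.513,.5047,.35,.3645,-.093,1.4778,.0011,.0287,0]
def pose(q): t,X,Y=fk(q,S,P); return t,np.c_[X,Y,np.cross(X,Y)]
def jac(q):
    t0,M0=pose(q); J=np.zeros((6,7))
    for i in range(7):
        d=np.array(q,float); d[i]+=1e-5; t,M=pose(d); J[:3,i]=(t-t0)/1e-5; J[3:,i]=Ro.from_matrix(M@M0.T).as_rotvec()/1e-5
    return J
def go(q,p,yaw=0,n=40):
    q=np.array(q,float); t0,M0=pose(q)
    for k in range(1,n+1):
        T=t0+(np.array(p)-t0)*k/n; MT=Ro.from_euler('z',yaw*k/n).as_matrix()@M0
        for _ in range(2):
            t,M=pose(q); e=np.r_[T-t,Ro.from_matrix(MT@M.T).as_rotvec()]; J=jac(q); q=q+np.linalg.pinv(J)@e
    return q
def clear(q):
    sh,el,wr,t,X,Y=fk(q,S,P,True); out=[]
    # min horizontal distance of links (axis) to door box x .185-.216,y<.25
    def dist(a):
        dx=max(.185-a[0],a[0]-.216,0); dy=max(a[1]-.25,0); return np.hypot(dx,dy)
    for A,B in((sh,el),(el,wr),(wr,t)):
        out.append(min(dist(A+(B-A)*u) for u in np.linspace(0,1,60)))
    return el.round(3),wr.round(3),np.round(out,3)
if __name__=="__main__":
    q0=data[0][0]; q1=go(q0,data[1][1]); print("sim",q1.round(3),"obs",data[1][0]); 
    q=np.array(data[1][0]); print(clear(q))
    for p in [(.43,.5,.27),(.438,.4,.27),(.438,.232,.25),(.515,.06,.25),(.456,.0,.2),(.503,-.079,.2)]:
        q=go(q,p); print(p,q.round(2).tolist(),*clear(q))
E
python3 sim.py
```

```text
sim [-1.139  0.546  0.135  1.362 -0.073  1.24   0.299] obs [-1.1372, 0.505, 0.1386, 1.4257, -0.0709, 1.2171, 0.3079]
(array([0.125, 0.215, 0.813]), array([0.414, 0.578, 0.611]), array([0.06 , 0.025, 0.382]))
(0.43, 0.5, 0.27) [-1.07, 0.41, 0.16, 1.55, -0.07, 1.19, 0.4] [0.114 0.17  0.835] [0.43 0.5  0.62] [0.071 0.    0.329]
(0.438, 0.4, 0.27) [-0.99, 0.29, 0.19, 1.71, -0.06, 1.14, 0.52] [0.093 0.116 0.855] [0.438 0.4   0.62 ] [0.092 0.    0.268]
(0.438, 0.232, 0.25) [-0.84, 0.14, 0.28, 1.95, -0.04, 1.06, 0.76] [0.054 0.049 0.872] [0.438 0.232 0.6  ] [0.131 0.    0.222]
(0.515, 0.06, 0.25) [-0.59, 0.19, 0.43, 1.9, -0.09, 1.07, 1.17] [0.087 0.046 0.868] [0.515 0.06  0.6  ] [0.098 0.    0.299]
(0.456, 0.0, 0.2) [-0.53, 0.14, 0.47, 2.08, -0.08, 0.94, 1.28] [0.068 0.031 0.872] [0.456 0.    0.55 ] [0.117 0.    0.24 ]
(0.503, -0.079, 0.2) [-0.39, 0.25, 0.51, 1.97, -0.15, 0.96, 1.5] [0.122 0.036 0.861] [ 0.503 -0.079  0.55 ] [0.063 0.    0.287]
```

Run:
```python
from h import *
o=r.get_obs();print(o['effort'].round(2),o['wrist_force'].round(2))
ims=[]
for n in("side","top"):
    p,d=r.capture(n); cv2.imwrite(f"pics/{n}1.png",p); np.save(f"pics/{n}1.npy",d); ims.append(cv2.resize(p,(400,300)))
    C=Cam(n).cloud(d); m=(d>0)&(d<.6); print(n,m.sum(), C[m].min(0),C[m].max(0))
cv2.imwrite("pics/both1.png",np.hstack(ims))
```

```text
[  -4.44 -108.14    5.96  -46.7     0.24   -0.16   -1.5 ] [-0.31  0.73  0.39]
side 134193 [ 0.21397887  0.1630034  -0.00487936] [0.93888156 0.75069942 0.5963208 ]
top 61467 [ 0.21331699 -0.38288735  0.41489505] [0.67035383 0.3628354  0.68376546]
```

View pics/both1.png

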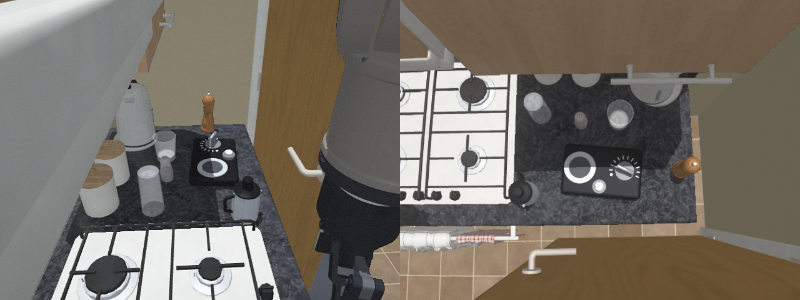

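Run:
```python
from h import *
o=r.get_obs();print(o['effort'].round(2),o['dq'].round(4),o['wrist_force'].round(2),o['ee_pos'],o['joint_positions'].round(4))
```

```text
[-7.6000e-01 -1.0355e+02  4.9100e+00 -4.9480e+01 -2.7000e-01  7.0000e-02
  1.2400e+00] [-0.0422 -0.0112 -0.0422  0.0175 -0.0087 -0.004  -0.0459] [ 0.18  0.31 -0.41] [0.42632892 0.59667027 0.26016939] [-1.1341  0.5059  0.1421  1.4255 -0.07    1.217   0.3077]
```

Run:
```python
from h import *
for i in range(4):
    r.capture("side"); o=r.get_obs();print(o['clock'],o['effort'].round(2),o['dq'].round(4),o['ee_pos'].round(4),o['joint_positions'].round(4))
```

```text
1.05 [ 3.6000e+00 -1.0479e+02  8.3300e+00 -4.8980e+01  3.5000e-01  3.0000e-02
  5.3000e-01] [-0.0378 -0.0073 -0.0368  0.0097 -0.0081 -0.003  -0.0162] [0.4237 0.5981 0.2601] [-1.1362  0.5054  0.14    1.4261 -0.0704  1.2169  0.3062]
1.1 [ 3.8600e+00 -1.0489e+02  8.3900e+00 -4.8720e+01  3.3000e-01  2.0000e-02
  2.0000e-01] [-0.0269 -0.006  -0.0221  0.0028 -0.0051 -0.0029 -0.0045] [0.4218 0.5992 0.2601] [-1.1378  0.5051  0.1385  1.4265 -0.0708  1.2169  0.3057]
1.15 [ 3.0300e+00 -1.0475e+02  7.7100e+00 -4.8550e+01  2.2000e-01  1.0000e-02
  6.0000e-02] [-0.0184 -0.0047 -0.0087  0.0014 -0.0012 -0.0009 -0.0002] [0.4206 0.5999 0.2602] [-1.1389  0.5048  0.1377  1.4266 -0.0709  1.2169  0.3056]
1.2 [ 2.1100e+00 -1.0462e+02  7.0500e+00 -4.8450e+01  1.3000e-01  1.0000e-02
  1.0000e-02] [-0.01   -0.0045 -0.0027 -0.0007 -0.0003  0.0005  0.0021] [0.4201 0.6003 0.2603] [-1.1396  0.5046  0.1374  1.4266 -0.0709  1.2169  0.3056]
```

The overshoot has settled and there is no contact. My kinematic fit puts the elbow at z≈0.8, above the visible part of the door. I'll approach slowly and watch the joint torques.

arm_command:
  rows:
    - [[0.2,-1,0,0,1],[0.4,-2,0,0,1],[0.6,-3,0,0,1],[0.8,-4,0,0,1],[1,-5,0,0,1],[1.2,-6,0,0,1],[1.4,-7,0,0,1],[1.5,-8,0,0,1]]

```text
clock: 2.0
ee_pos: [0.4353, 0.5194, 0.2603]
orientation: [0.7, 0.095, 0.701, -0.096]
wrist_force: [0.0, 0.6, 0.2]
gripper_width: 0.997
```

```bash
cat > st.py <<'E'
from h import *
import sim
o=r.get_obs();print(round(o['clock'],2),o['effort'].round(2).tolist(),o['dq'].round(3).tolist(),o['ee_pos'].round(4),o['joint_positions'].round(4).tolist(),o['wrist_force'].round(1),round(o['gripper_width'],3))
print(*sim.clear(o['joint_positions']),sim.pose(o['joint_positions'])[0].round(4), sim.pose(o['joint_positions'])[1][:,1].round(3))
E
python3 st.py
```

```text
2.0 [-1.06, -92.16, 4.97, -48.64, -0.03, 0.21, -0.27] [0.07, -0.121, 0.014, 0.178, 0.01, -0.058, 0.09] [0.4353 0.5194 0.2603] [-1.0769, 0.4111, 0.1492, 1.5697, -0.0646, 1.1673, 0.3852] [0.  0.6 0.2] 0.997
[0.114 0.171 0.834] [0.422 0.503 0.609] [0.071 0.    0.326] [0.4221 0.5023 0.259 ] [ 0.268  0.963 -0.001]
```

arm_command:
  rows:
    - [[0,-1.5,0,0,1],[0,-3,0,0,1],[0,-4.5,0,0,1],[0,-6,0,0,1],[0,-7.5,0,0,1],[0,-9,0,0,1],[0,-10.5,0,0,1],[0,-12,0,0,1]]

```text
clock: 2.8
ee_pos: [0.4353, 0.3981, 0.2604]
orientation: [0.7, 0.095, 0.701, -0.096]
wrist_force: [0.7, -0.4, 0.1]
gripper_width: 0.999
```

```bash
python3 st.py
```

```text
2.8 [-1.71, -73.33, 3.19, -47.54, -0.06, 0.2, -0.53] [0.112, -0.173, 0.044, 0.227, 0.018, -0.057, 0.154] [0.4353 0.3981 0.2604] [-0.9936, 0.2638, 0.1746, 1.7757, -0.0504, 1.1081, 0.4973] [ 0.7 -0.4  0.1] 0.999
[0.084 0.106 0.859] [0.417 0.391 0.608] [0.101 0.    0.245] [0.4162 0.3906 0.2578] [ 0.268  0.963 -0.001]
```

Run:
```python
from h import *
c=Cam("top"); s=Cam("side")
print(c.plane([(160+(142+240)/14-.5,265+(240+348)/14-.5)],.134), s.plane([(350+(273+387)/14-.5,275+(45+125)/14-.5)],.134))
p=cv2.imread("pics/side0.png"); ps=cv2.resize(p[265:340,340:430],(720,600))
# plate from side: ring px
g=cv2.cvtColor(p,cv2.COLOR_BGR2GRAY); m=np.zeros_like(g); m[250:288,308:372]=g[250:288,308:372]>75
cs,_=cv2.findContours(m,cv2.RETR_EXTERNAL,cv2.CHAIN_APPROX_NONE); k=max(cs,key=cv2.contourArea); print(cv2.boundingRect(k))
W=s.plane(k.reshape(-1,2),.046); A=np.c_[2*W[:,:2],np.ones(len(W))]; q=np.linalg.lstsq(A,(W[:,:2]**2).sum(1),rcond=None)[0]; print(q[:2],np.sqrt(q[2]+q[0]**2+q[1]**2))
```

```text
[[0.43802412 0.23152297 0.134     ]] [[0.43882865 0.23337544 0.134     ]]
(315, 253, 50, 31)
[0.51594872 0.06112328] 0.050341071344041304
```

arm_command:
  rows:
    - [[0,-2,0,0,1],[0,-4,0,0,1],[0,-6,0,0,1],[0,-8,-1,0,1],[0,-10,-2,0,1],[0,-12,-3,0,1],[0.2,-14.5,-4,0,1],[0.3,-16.5,-4.5,0,1]]

```text
clock: 3.6
ee_pos: [0.438, 0.2309, 0.2147]
orientation: [0.7, 0.095, 0.701, -0.096]
wrist_force: [0.3, -0.7, 0.2]
gripper_width: 0.999
```

```bash
python3 - <<'E'
from h import *
for n in("side","top"):
    p,d=r.capture(n); cv2.imwrite(f"pics/{n}2.png",p); np.save(f"pics/{n}2.npy",d)
E
python3 st.py
```

```text
3.7 [0.62, -57.24, 2.85, -41.49, 0.07, -0.3, 0.86] [-0.026, 0.01, -0.035, -0.043, -0.008, 0.01, -0.038] [0.4382 0.2296 0.2149] [-0.837, 0.1477, 0.2477, 2.0296, -0.0426, 0.9719, 0.7287] [-0.2  0.6  0.2] 1.001
[0.056 0.052 0.872] [0.412 0.234 0.562] [0.129 0.    0.196] [0.4116 0.2334 0.2125] [ 0.271  0.963 -0.003]
```

View pics/side2.png

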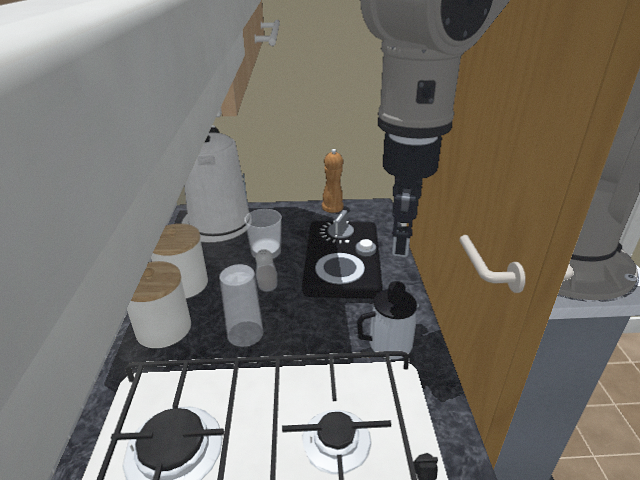

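View pics/top2.png

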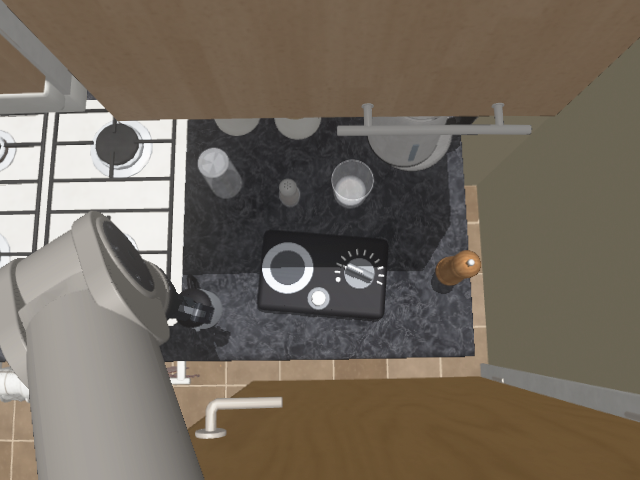

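The view is clear: the gripper is above the jug, whose knob is at (397,292) in the side view, and the forearm passes over the door. Descending.

arm_command:
  rows:
    - [[0,0.2,-1,0,1],[0,0.2,-2,0,1],[0,0.2,-3,0,1],[0,0.2,-4,0,1],[0,0.2,-5,0,1],[0,0.2,-6,0,1],[0,0.2,-6.5,0,1],[0,0.2,-6.5,0,1]]

```text
clock: 4.5
ee_pos: [0.4379, 0.2314, 0.1491]
orientation: [0.7, 0.095, 0.701, -0.098]
wrist_force: [0.3, -0.3, 0.6]
gripper_width: 0.998
```

```bash
python3 st.py
```

```text
4.5 [0.02, -61.95, 3.61, -37.3, -0.08, -0.41, 0.09] [-0.001, -0.019, 0.004, -0.012, 0.003, 0.017, -0.005] [0.4379 0.2314 0.1491] [-0.8241, 0.237, 0.2382, 2.0915, -0.0741, 0.8249, 0.7546] [ 0.3 -0.3  0.6] 0.998
[0.091 0.081 0.863] [0.406 0.232 0.498] [0.094 0.    0.189] [0.4049 0.2313 0.1479] [ 0.271  0.963 -0.004]
```

arm_command:
  rows:
    - [[0,0.1,-1,0,1],[0,0.1,-2,0,1],[0,0.1,-3,0,1],[0,0.1,-3.7,0,1],[0,0.1,-4.2,0,1],[0,0.1,-4.2,0,1],[0,0.1,-4.2,0,1]]

```text
clock: 5.2
ee_pos: [0.438, 0.2324, 0.1071]
orientation: [0.7, 0.095, 0.701, -0.098]
wrist_force: [0.1, 0.3, 1.0]
gripper_width: 1.001
```

```bash
python3 - <<'E'
from h import *
p,d=r.capture("side"); cv2.imwrite("pics/side3.png",cv2.resize(p[230:370,330:470],(600,600),interpolation=cv2.INTER_CUBIC))
E
python3 st.py
```

```text
5.25 [0.02, -66.46, 4.43, -33.96, 0.01, 0.01, 0.01] [-0.0, -0.004, 0.0, -0.001, -0.0, -0.001, -0.0] [0.4381 0.2324 0.1073] [-0.8117, 0.3025, 0.2266, 2.1222, -0.099, 0.7302, 0.7753] [-0.8  0.4  0.1] 0.997
[0.116 0.101 0.854] [0.402 0.231 0.458] [0.069 0.    0.185] [0.4008 0.23   0.1076] [ 0.271  0.963 -0.003]
```

View pics/side3.png

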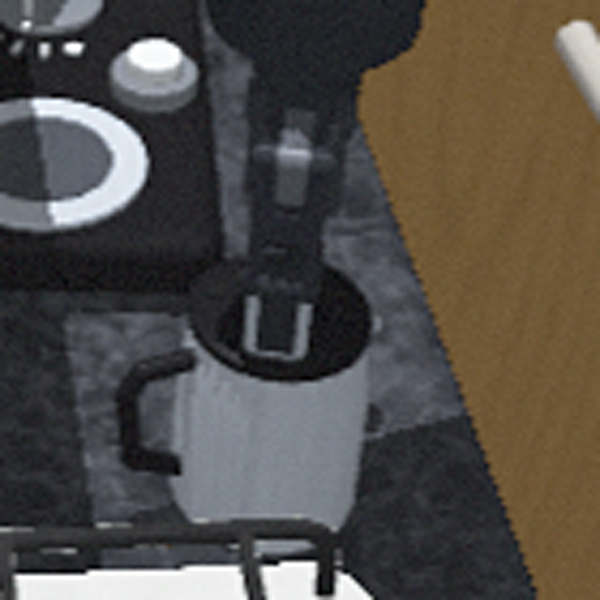

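The fingers straddle the knob with the tip at about (405,310), above the lid. Closing now.

arm_command:
  rows:
    - [[0,0,0,0,-1],[0,0,0,0,-1],[0,0,0,0,-1],[0,0,0,0,-1],[0,0,0,0,-1],[0,0,0,0,-1],[0,0,0,0,-1]]
  force: 60

```text
clock: 5.95
ee_pos: [0.4383, 0.2324, 0.1076]
orientation: [0.7, 0.096, 0.701, -0.098]
wrist_force: [-1.8, -1.8, 7.4]
gripper_width: 0.312
```

```bash
python3 st.py
```

```text
5.95 [-0.38, -64.5, 3.94, -33.48, -0.12, -0.53, -0.01] [0.0, -0.001, 0.001, -0.001, -0.001, 0.001, 0.0] [0.4383 0.2324 0.1076] [-0.8117, 0.302, 0.2268, 2.1219, -0.0989, 0.7306, 0.7754] [-1.8 -1.8  7.4] 0.312
[0.116 0.101 0.854] [0.402 0.231 0.458] [0.069 0.    0.185] [0.401  0.23   0.1079] [ 0.271  0.963 -0.003]
```

arm_command:
  rows:
    - [[0,0,0.7,0,-1],[0,0,1.5,0,-1],[0,0,2.5,0,-1],[0,0,4,0,-1],[0,0,5.5,0,-1],[0,0,7,0,-1],[0,0,7.5,0,-1],[0,0,7.5,0,-1]]

```text
clock: 6.75
ee_pos: [0.4385, 0.2327, 0.1835]
orientation: [0.7, 0.096, 0.701, -0.097]
wrist_force: [-0.1, 0.9, -3.3]
gripper_width: 0.312
```

```bash
python3 st.py;  python3 - <<'E'
from h import *
p,d=r.capture("side"); cv2.imwrite("pics/side4.png",cv2.resize(p[190:370,330:470],(467,600),interpolation=cv2.INTER_CUBIC))
E
```

```text
6.75 [-0.04, -63.18, 3.28, -42.49, 0.13, 0.51, -0.1] [0.002, 0.022, -0.004, 0.018, -0.004, -0.019, 0.005] [0.4385 0.2327 0.1835] [-0.835, 0.1896, 0.2447, 2.0593, -0.0573, 0.9006, 0.7376] [-0.1  0.9 -3.3] 0.312
[0.072 0.066 0.868] [0.409 0.235 0.532] [0.113 0.    0.193] [0.409  0.2345 0.1816] [ 0.271  0.963 -0.002]
```

View pics/side4.png

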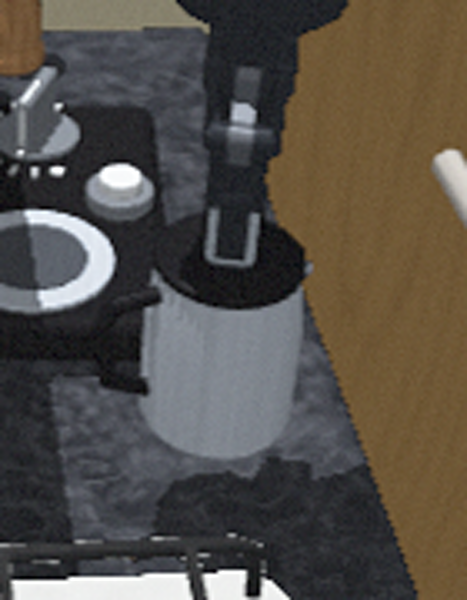

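Lifted and upright. Now carrying it over the plate.

arm_command:
  rows:
    - [[0.6,-1.2,0,0,-1],[1.6,-3.5,0,0,-1],[2.8,-6.3,0,0,-1],[4,-9,0,0,-1],[5.2,-11.7,0,0,-1],[6.4,-14.2,0,0,-1],[7.3,-16.3,0,0,-1],[7.7,-17.2,0,0,-1]]

```text
clock: 7.6
ee_pos: [0.5155, 0.0574, 0.1821]
orientation: [0.7, 0.096, 0.701, -0.099]
wrist_force: [0.2, -0.8, -2.8]
gripper_width: 0.307
```

arm_command:
  rows:
    - [[0,0,0,0,-1],[0,0,0,0,-1],[0,0,0,0,-1]]

```text
clock: 7.9
ee_pos: [0.5151, 0.0583, 0.1819]
orientation: [0.699, 0.096, 0.701, -0.099]
wrist_force: [-0.4, 0.3, -3.7]
gripper_width: 0.305
```

```bash
python3 st.py;  python3 - <<'E'
from h import *
for n in("side","top"):
    p,d=r.capture(n); cv2.imwrite(f"pics/{n}5.png",p); np.save(f"pics/{n}5.npy",d)
a=cv2.imread("pics/side5.png")[150:330,270:450]; b=cv2.imread("pics/top5.png")[180:360,200:400]
cv2.imwrite("pics/both5.png",np.hstack([cv2.resize(a,(400,400)),cv2.resize(b,(400,400))]))
E
```

```text
7.9 [0.99, -64.13, 5.71, -41.58, 0.09, 0.02, 0.01] [-0.005, -0.004, 0.001, -0.002, 0.001, 0.0, 0.003] [0.5151 0.0583 0.1819] [-0.5528, 0.2345, 0.3647, 2.0197, -0.102, 0.9085, 1.1605] [-0.4  0.3 -3.7] 0.305
[0.108 0.053 0.863] [0.487 0.068 0.529] [0.077 0.    0.27 ] [0.4856 0.0666 0.1789] [ 0.273  0.962 -0.004]
```

View pics/both5.png

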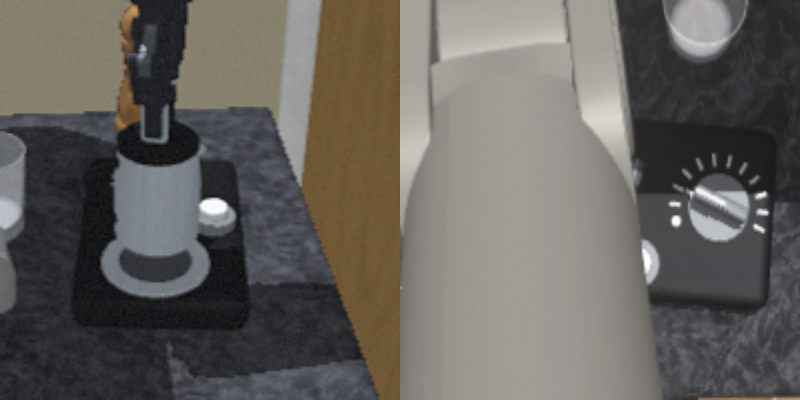

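arm_command:
  rows:
    - [[0,0.2,-0.5,0,-1],[0,0.2,-1,0,-1],[0,0.2,-1.5,0,-1],[0,0.2,-1.9,0,-1],[0,0.2,-2.2,0,-1],[0,0.2,-2.4,0,-1],[0,0.2,-2.4,0,-1],[0,0.2,-2.4,0,-1]]

```text
clock: 8.8
ee_pos: [0.5153, 0.0603, 0.1581]
orientation: [0.7, 0.096, 0.701, -0.099]
wrist_force: [-0.2, -1.5, -2.2]
gripper_width: 0.304
```

```bash
python3 st.py;  python3 - <<'E'
from h import *
p,d=r.capture("side"); np.save("pics/side6.npy",d); cv2.imwrite("pics/side6f.png",p)
cv2.imwrite("pics/side6.png",cv2.resize(p[170:310,290:410],(685,800))[:600] if 0 else cv2.resize(p[200:310,290:410],(654,600),interpolation=cv2.INTER_CUBIC))
E
```

```text
8.8 [0.0, -66.14, 5.68, -39.65, 0.02, 0.0, 0.01] [-0.0, -0.003, 0.001, -0.003, -0.002, 0.0, 0.0] [0.5153 0.0603 0.1581] [-0.5466, 0.2675, 0.3573, 2.0405, -0.1191, 0.8566, 1.1723] [-0.2 -1.5 -2.2] 0.304
[0.123 0.06  0.859] [0.484 0.069 0.506] [0.062 0.    0.267] [0.4833 0.0681 0.1556] [ 0.272  0.962 -0.004]
```

View pics/side6.png

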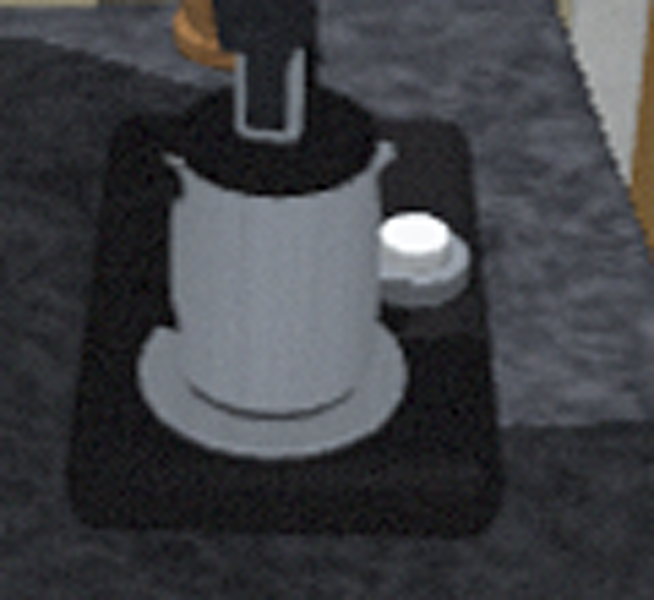

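arm_command:
  rows:
    - [[0,0,-0.1,0,-1],[0,0,-0.2,0,-1],[0,0,-0.3,0,-1],[0,0,-0.4,0,-1],[0,0,-0.4,0,-1]]

```text
clock: 9.35
ee_pos: [0.5153, 0.0603, 0.154]
orientation: [0.7, 0.096, 0.701, -0.099]
wrist_force: [-0.8, -0.3, -3.5]
gripper_width: 0.307
```

```bash
python3 st.py
```

```text
9.35 [0.02, -66.89, 5.83, -39.52, 0.01, -0.05, 0.02] [0.001, -0.002, -0.0, -0.0, -0.001, 0.002, -0.002] [0.5153 0.0603 0.154 ] [-0.545, 0.2733, 0.356, 2.044, -0.1223, 0.8478, 1.1751] [-0.8 -0.3 -3.5] 0.307
[0.126 0.061 0.858] [0.484 0.069 0.502] [0.059 0.    0.267] [0.4828 0.0681 0.1516] [ 0.273  0.962 -0.004]
```

Not touching yet (Fz −3.5 N is the jug's weight). Lowering in small steps.

arm_command:
  rows:
    - [[0,0,-0.1,0,-1],[0,0,-0.15,0,-1],[0,0,-0.2,0,-1],[0,0,-0.2,0,-1]]

```text
clock: 9.75
ee_pos: [0.5161, 0.0601, 0.1536]
orientation: [0.7, 0.097, 0.701, -0.098]
wrist_force: [-8.0, -3.4, 25.5]
gripper_width: 0.306
```

```bash
python3 st.py|head -1
```

```text
9.75 [-1.09, -54.5, 3.6, -34.44, -0.57, -2.65, -0.0] [-0.0, -0.0, 0.002, 0.003, 0.001, 0.001, -0.001] [0.5161 0.0601 0.1536] [-0.5439, 0.2742, 0.3561, 2.0439, -0.1234, 0.8451, 1.1765] [-8.  -3.4 25.5] 0.306
```

Contact at z = 0.1536, exactly as predicted. Easing off and opening gradually.

arm_command:
  rows:
    - [[-0.05,0,0.05,0,-1],[-0.05,0,0.05,0,-0.3],[-0.05,0,0.05,0,0],[-0.05,0,0.05,0,0.5],[-0.05,0,0.05,0,1],[-0.05,0,0.05,0,1],[-0.05,0,0.05,0,1],[-0.05,0,0.05,0,1]]

```text
clock: 10.55
ee_pos: [0.5156, 0.0601, 0.1541]
orientation: [0.7, 0.096, 0.701, -0.098]
wrist_force: [-0.2, -0.6, 0.3]
gripper_width: 1.001
```

```bash
python3 st.py|head -1
```

```text
10.55 [-0.0, -65.4, 5.66, -38.41, 0.03, 0.01, 0.0] [-0.0, -0.001, 0.001, -0.0, -0.0, -0.001, -0.0] [0.5156 0.0601 0.1541] [-0.5444, 0.2728, 0.3561, 2.0446, -0.1227, 0.8458, 1.1756] [-0.2 -0.6  0.3] 1.001
```

arm_command:
  rows:
    - [[0,0,1,0,1],[0,0,2.5,0,1],[0,0,4.5,0,1],[0,0,6.5,0,1],[0,0,8.5,0,1],[0,0,10,0,1],[0,0,10,0,1]]

```text
clock: 11.25
ee_pos: [0.5166, 0.0602, 0.2567]
orientation: [0.701, 0.097, 0.699, -0.098]
wrist_force: [0.9, 0.1, 0.1]
gripper_width: 1.002
```

```bash
python3 st.py|head -1
```

```text
11.25 [-0.32, -57.82, 3.17, -45.87, 0.21, 0.94, -0.21] [0.001, 0.028, -0.004, 0.038, -0.01, -0.042, 0.011] [0.5166 0.0602 0.2567] [-0.5775, 0.146, 0.3761, 1.9395, -0.0591, 1.0648, 1.1177] [0.9 0.1 0.1] 1.002
```

arm_command:
  rows:
    - [[-0.1,-2,0,-0.12,1],[-0.3,-4,0,-0.25,1],[-0.5,-6,0,-0.38,1],[-0.7,-8,0,-0.5,1],[-0.9,-10,0,-0.62,1],[-1.1,-12,0,-0.75,1],[-1.2,-13,0,-0.87,1],[-1.2,-13.9,0,-1,1]]

```text
clock: 12.05
ee_pos: [0.5042, -0.0797, 0.2565]
orientation: [0.567, 0.422, 0.566, -0.424]
wrist_force: [0.5, -0.4, 0.0]
gripper_width: 0.998
```

```bash
python3 st.py
```

```text
12.05 [0.64, -51.19, 3.38, -44.76, 0.31, 0.0, 3.86] [0.006, 0.043, 0.193, -0.023, -0.052, 0.005, -1.071] [ 0.5042 -0.0797  0.2565] [-0.4903, 0.1355, 0.5773, 1.9663, -0.0813, 1.0629, 0.4106] [ 0.5 -0.4  0. ] 0.998
[0.065 0.027 0.873] [ 0.482 -0.065  0.602] [0.12  0.    0.266] [ 0.4819 -0.0664  0.2522] [ 0.959  0.284 -0.001]
```

arm_command:
  rows:
    - [[-0.1,0.1,0,-0.13,1],[-0.1,0.1,0,-0.26,1],[-0.1,0.1,0,-0.39,1],[-0.1,0.1,0,-0.52,1],[-0.1,0.1,0,-0.62,1],[-0.1,0.1,0,-0.7,1],[-0.1,0.1,0,-0.7,1],[-0.1,0.1,0,-0.7,1]]

```text
clock: 12.85
ee_pos: [0.503, -0.0786, 0.2564]
orientation: [-0.388, -0.59, -0.388, 0.592]
wrist_force: [-0.6, -0.0, -0.3]
gripper_width: 1.004
```

```bash
cat > yaw.py <<'E'
from h import *
o=r.get_obs(); w,x,y,z=o['orientation']; print("jaw deg",np.rad2deg(np.arctan2(1-2*(x*x+z*z),2*(x*y-w*z))).round(2),o['ee_pos'].round(4),o['wrist_force'].round(1),o['ft_torque'].round(2),round(o['gripper_width'],3),round(o['clock'],2),"j7",o['joint_positions'][6].round(2))
E
python3 yaw.py
python3 - <<'E'
from h import *
for n in("side","top"):
    p,d=r.capture(n); cv2.imwrite(f"pics/{n}7.png",p); np.save(f"pics/{n}7.npy",d)
a=cv2.imread("pics/side7.png")[150:330,270:450]; b=cv2.imread("pics/top7.png")[180:360,200:400]
cv2.imwrite("pics/both7.png",np.hstack([cv2.resize(a,(400,400)),cv2.resize(b,(400,400))]))
E
```

```text
jaw deg -23.44 [ 0.503  -0.0786  0.2564] [-0.6 -0.  -0.3] [ 0.01  0.03 -0.03] 1.004 12.85 j7 -0.27
```

View pics/both7.png

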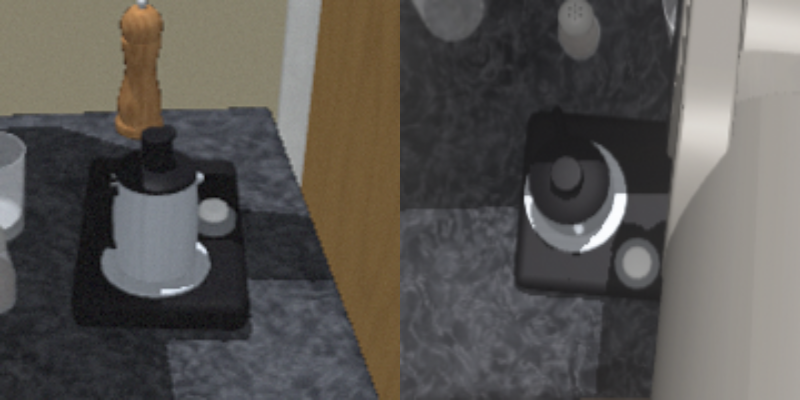

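Run:
```python
from h import *
for n in("side","top"):
    C=Cam(n).cloud(np.load(f"pics/{n}7.npy")); d=np.load(f"pics/{n}7.npy")
    for lo,hi in((.174,.187),(.14,.156)):
        m=(d>0)&(C[...,2]>lo)&(C[...,2]<hi)&(abs(C[...,0]-.515)<.07)&(abs(C[...,1]-.06)<.07); q=C[m]; print(n,lo,m.sum(),q.mean(0).round(4),((q.min(0)+q.max(0))/2).round(4))
a=cv2.imread("pics/top7.png")[225:300,250:325]; b=cv2.imread("pics/side7.png")[195:300,300:385]
cv2.imwrite("pics/jz7.png",np.hstack([cv2.resize(a,(400,400),interpolation=cv2.INTER_CUBIC),cv2.resize(b,(324,400),interpolation=cv2.INTER_CUBIC)]))
```

```text
side 0.174 123 [0.5161 0.0638 0.1797] [0.5163 0.0619 0.1786]
side 0.14 536 [0.5173 0.0729 0.1487] [0.5164 0.0631 0.1478]
top 0.174 208 [0.5162 0.0594 0.18  ] [0.5164 0.0595 0.1799]
top 0.14 1063 [0.515  0.0588 0.1482] [0.5171 0.0594 0.1476]
```

View pics/jz7.png

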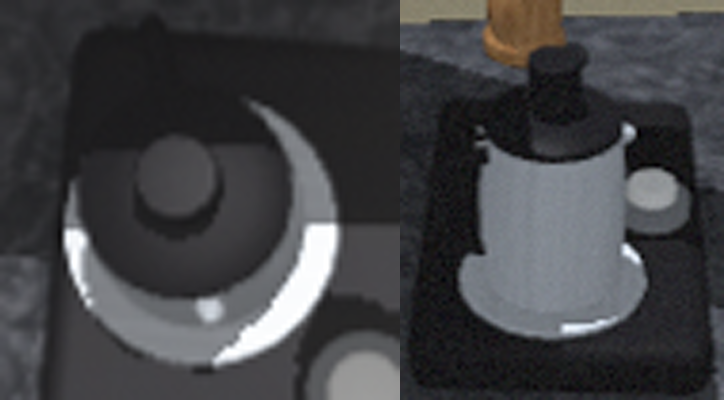

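The jug stands within about 1 mm of the plate centre. Next I descend onto the dial bar.

arm_command:
  rows:
    - [[0,0,-2,-0.02,0],[0,0,-4.5,-0.036,0],[0,0,-7,-0.036,0],[0,0,-9.5,-0.036,0],[0,0,-11.5,-0.036,0],[0,0,-13,-0.036,0],[0,0,-13,-0.036,0],[0,0,-13,-0.036,0]]

```text
clock: 13.75
ee_pos: [0.5031, -0.0789, 0.1268]
orientation: [-0.377, -0.597, -0.377, 0.599]
wrist_force: [0.4, 0.8, 0.1]
gripper_width: 0.498
```

```bash
python3 yaw.py; python3 st.py;python3 - <<'E'
from h import *
for n in("side","top"):
    p,d=r.capture(n); cv2.imwrite(f"pics/{n}8.png",p); np.save(f"pics/{n}8.npy",d)
a=cv2.imread("pics/side8.png")[130:280,270:420]; b=cv2.imread("pics/top8.png")[180:360,260:440]
cv2.imwrite("pics/both8.png",np.hstack([cv2.resize(a,(400,400)),cv2.resize(b,(400,400))]))
E
```

```text
jaw deg -25.51 [ 0.5031 -0.0789  0.1268] [0.4 0.8 0.1] [ 0.06  0.02 -0.03] 0.498 13.75 j7 -0.16
13.75 [0.13, -59.94, 9.08, -34.3, -0.12, -0.12, 0.15] [-0.005, -0.019, 0.006, -0.011, 0.002, 0.001, -0.005] [ 0.5031 -0.0789  0.1268] [-0.4736, 0.3306, 0.6018, 2.0972, -0.2588, 0.7878, -0.1578] [0.4 0.8 0.1] 0.498
[0.156 0.062 0.849] [ 0.468 -0.064  0.473] [0.029 0.    0.251] [ 0.4672 -0.0652  0.1225] [ 0.902 -0.431 -0.001]
```

View pics/both8.png

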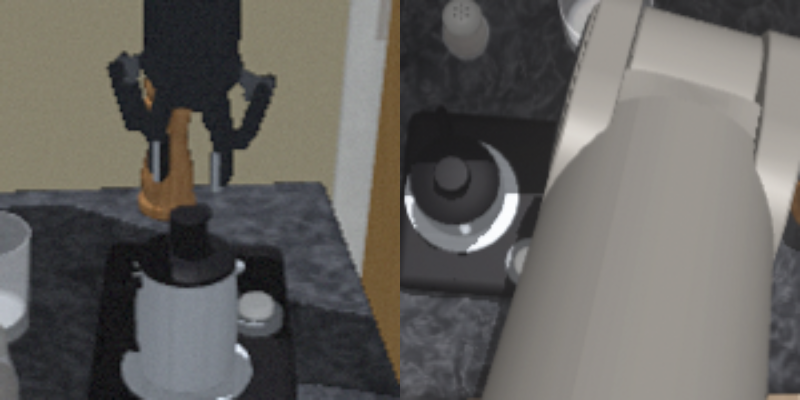

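arm_command:
  rows:
    - [[0,0,-1,0,0],[0,0,-2,0,0],[0,0,-3,0,0],[0,0,-4,0,0],[0,0,-5,0,0],[0,0,-6,0,0],[0,0,-7,0,0],[0,0,-7.2,0,0]]

```text
clock: 14.65
ee_pos: [0.503, -0.0788, 0.0541]
orientation: [-0.377, -0.597, -0.377, 0.599]
wrist_force: [-0.3, 0.2, 0.2]
gripper_width: 0.499
```

arm_command:
  rows:
    - [[0,0,0,0,0],[0,0,0,0,0]]

```text
clock: 14.85
ee_pos: [0.503, -0.0789, 0.0541]
orientation: [-0.377, -0.597, -0.377, 0.599]
wrist_force: [0.4, -0.3, 0.3]
gripper_width: 0.501
```

```bash
python3 yaw.py; python3 st.py;python3 - <<'E'
from h import *
n="side"
p,d=r.capture(n); cv2.imwrite(f"pics/{n}9.png",p); np.save(f"pics/{n}9.npy",d)
cv2.imwrite("pics/side9z.png",cv2.resize(p[160:280,290:410],(600,600),interpolation=cv2.INTER_CUBIC))
E
```

```text
jaw deg -25.54 [ 0.503  -0.0789  0.0541] [ 0.4 -0.3  0.3] [-0.02  0.02  0.02] 0.501 14.85 j7 -0.06
14.85 [0.2, -70.58, 11.31, -28.46, -0.03, -0.05, 0.04] [-0.004, -0.009, 0.005, -0.001, 0.003, 0.002, -0.001] [ 0.503  -0.0789  0.0541] [-0.3951, 0.453, 0.5201, 2.1386, -0.3695, 0.6388, -0.0633] [ 0.4 -0.3  0.3] 0.501
[0.215 0.067 0.825] [ 0.461 -0.061  0.403] [0.    0.    0.244] [ 0.4603 -0.062   0.0526] [ 0.902 -0.431 -0.002]
```

View pics/side9z.png

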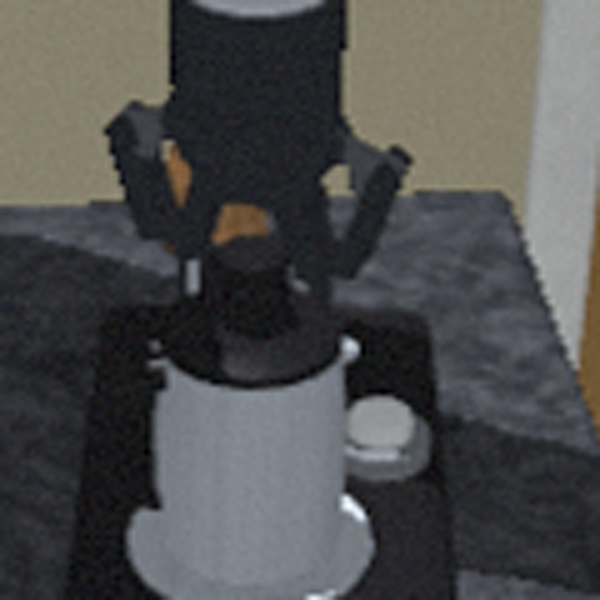

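Fingers are down beside the bar (mostly hidden behind the jug), with no contact. Closing on the bar with a light grip.

arm_command:
  rows:
    - [[0,0,0,0,-1],[0,0,0,0,-1],[0,0,0,0,-1],[0,0,0,0,-1],[0,0,0,0,-1],[0,0,0,0,-1]]
  force: 30

```text
clock: 15.5
ee_pos: [0.503, -0.0786, 0.0547]
orientation: [-0.377, -0.597, -0.377, 0.599]
wrist_force: [-3.8, 1.2, 8.6]
gripper_width: 0.136
```

```bash
python3 yaw.py
```

```text
jaw deg -25.52 [ 0.503  -0.0786  0.0547] [-3.8  1.2  8.6] [0.32 0.82 0.02] 0.136 15.5 j7 -0.06
```

arm_command:
  rows:
    - [[0,0,0.05,-0.1,-1],[0,0,0.1,-0.2,-1],[0,0,0.1,-0.3,-1],[0,0,0.1,-0.4,-1],[0,0,0.1,-0.5,-1],[0,0,0.1,-0.6,-1],[0,0,0.1,-0.7,-1],[0,0,0.1,-0.8,-1]]

```text
clock: 16.3
ee_pos: [0.5033, -0.079, 0.0551]
orientation: [-0.113, -0.697, -0.113, 0.699]
wrist_force: [9.1, -6.2, -30.8]
gripper_width: 0.136
```

```bash
python3 yaw.py; python3 st.py
```

```text
jaw deg -71.58 [ 0.5033 -0.079   0.0551] [  9.1  -6.2 -30.8] [-1.2  -2.08  0.06] 0.136 16.3 j7 -0.69
16.3 [0.33, -81.06, 15.93, -28.92, 0.81, 3.37, 2.49] [-0.188, 0.094, 0.264, 0.01, -0.232, 0.063, -0.768] [ 0.5033 -0.079   0.0551] [-0.5546, 0.5116, 0.7341, 2.1459, -0.5478, 0.6784, -0.6933] [  9.1  -6.2 -30.8] 0.136
[0.226 0.112 0.811] [ 0.46  -0.067  0.4  ] [0.    0.01  0.243] [ 0.4588 -0.067   0.0501] [ 0.316 -0.949  0.   ]
```

arm_command:
  rows:
    - [[0,0,-0.04,-0.12,-1],[0,0,-0.05,-0.24,-1],[0,0,-0.05,-0.36,-1],[0,0,-0.05,-0.48,-1],[0,0,-0.05,-0.56,-1],[0,0,-0.05,-0.59,-1],[0,0,-0.05,-0.59,-1],[0,0,-0.05,-0.59,-1]]

```text
clock: 17.1
ee_pos: [0.5034, -0.0796, 0.0548]
orientation: [0.094, -0.7, 0.095, 0.701]
wrist_force: [-0.4, -5.0, 1.7]
gripper_width: 0.131
```

```bash
python3 yaw.py
```

```text
jaw deg -105.33 [ 0.5034 -0.0796  0.0548] [-0.4 -5.   1.7] [-1.18  0.01 -0.05] 0.131 17.1 j7 -1.14
```

Turned 79.8°. Opening, rising and looking.

arm_command:
  rows:
    - [[0,0,0,0,-0.5],[0,0,0,0,0],[0,0,0,0,0],[0,0,0,0,0],[0,0,0.5,0,0],[0,0,2,0,0],[0,0,4,0,0],[0,0,6.5,0,0]]

```text
clock: 17.9
ee_pos: [0.5029, -0.0797, 0.1204]
orientation: [0.094, -0.7, 0.095, 0.702]
wrist_force: [-0.2, 0.1, 0.4]
gripper_width: 0.498
```

arm_command:
  rows:
    - [[0,0,2,0,0],[0,0,4,0,0],[-0.5,2,6,0,0],[-1,5,8,0,-0.5],[-1.5,9,9,0,-1],[-2,13,9,0,-1],[-2.5,17,9,0,-1],[-3,20,9,0,-1]]

```text
clock: 18.7
ee_pos: [0.4723, 0.1228, 0.2107]
orientation: [0.094, -0.7, 0.094, 0.702]
wrist_force: [1.3, -0.1, -0.1]
gripper_width: 0.003
```

```bash
python3 yaw.py; python3 st.py;python3 - <<'E'
from h import *
for n in("side","top"):
    p,d=r.capture(n); cv2.imwrite(f"pics/{n}10.png",p); np.save(f"pics/{n}10.npy",d)
a=cv2.imread("pics/side10.png"); b=cv2.imread("pics/top10.png")
cv2.imwrite("pics/both10.png",np.hstack([cv2.resize(a[130:330,260:460],(400,400)),cv2.resize(b[220:320,310:410],(400,400),interpolation=cv2.INTER_CUBIC)]))
E
```

```text
jaw deg -105.25 [0.4723 0.1228 0.2107] [ 1.3 -0.1 -0.1] [-0.   -0.07  0.  ] 0.003 18.7 j7 -1.77
18.7 [6.2, -40.92, 15.36, -39.24, 0.34, 0.05, 1.16] [-0.567, 0.085, 0.022, -0.032, -0.087, 0.03, -0.508] [0.4723 0.1228 0.2107] [-1.4345, 0.3482, 1.2917, 2.0801, -0.4003, 1.0027, -1.7717] [ 1.3 -0.1 -0.1] 0.003
[0.041 0.171 0.847] [0.445 0.106 0.55 ] [0.144 0.    0.228] [0.444  0.1061 0.1997] [-0.263 -0.965  0.   ]
```

View pics/both10.png

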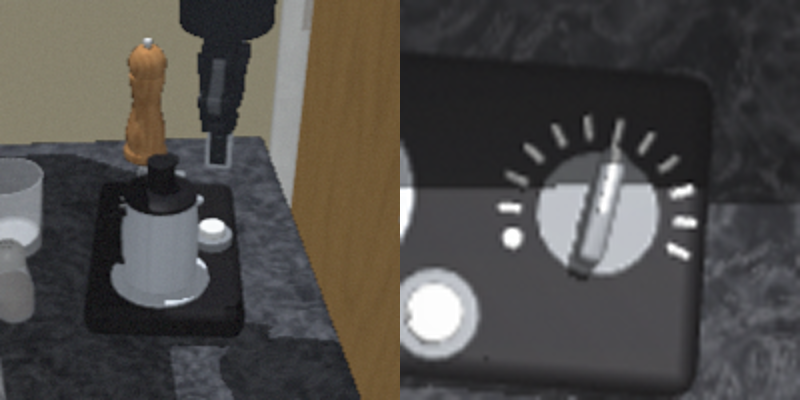

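The pointer now sits on the sixth mark, at (364,252) in the top view. Joint 3 is near its limit (1.29 of 1.37), so I check the button approach in the kinematic model before moving.

Run:
```python
from h import *
import sim
from scipy.spatial.transform import Rotation as Ro
c=Cam("top"); print(c.plane([(318.28,297.46)],.063))
p=cv2.imread("pics/top10.png");g=cv2.cvtColor(p,cv2.COLOR_BGR2GRAY);m=np.zeros_like(g); m[283:312,305:332]=(g[283:312,305:332]>200);k=max(cv2.findContours(m,0,1)[0],key=cv2.contourArea);M=cv2.moments(k);b=[M['m10']/M['m00'],M['m01']/M['m00']];print(b,c.plane([b],.063))
s=Cam("side");p=cv2.imread("pics/side0.png");g=cv2.cvtColor(p,cv2.COLOR_BGR2GRAY);m=np.zeros_like(g); m[235:255,352:382]=(g[235:255,352:382]>225);k=max(cv2.findContours(m,0,1)[0],key=cv2.contourArea);x=cv2.boundingRect(k);print(x,s.plane([(x[0]+x[2]/2-.5,x[1]+x[3]/2-.5)],.063))
o=r.get_obs(); q=o['joint_positions']; off=sim.pose(q)[0]-o['ee_pos']; print(off)
for P,y in(((.455,.06,.2107),.5),((.452,-.004,.21),.55),((.452,-.004,.10),0),((.452,-.004,.06),0)):
    q=sim.go(q,np.array(P)+off,y); print(P,q.round(2).tolist())
```

```text
[[4.55048119e-01 3.53701138e-04 6.30000000e-02]]
[318.2846715328467, 297.45620437956205] [[4.55055154e-01 3.44750553e-04 6.30000000e-02]]
(360, 240, 12, 6) [[ 4.55272846e-01 -1.33932329e-04  6.30000000e-02]]
[-0.02833107 -0.01686937 -0.01097644]
(0.455, 0.06, 0.2107) [-1.32, 0.21, 1.23, 2.13, -0.24, 0.95, -1.28]
(0.452, -0.004, 0.21) [-1.11, 0.16, 1.14, 2.14, -0.18, 0.94, -0.65]
(0.452, -0.004, 0.1) [-0.84, 0.41, 0.93, 2.22, -0.5, 0.73, -0.35]
(0.452, -0.004, 0.06) [-0.75, 0.49, 0.84, 2.23, -0.61, 0.66, -0.25]
```

arm_command:
  rows:
    - [[-0.4,-1.5,0,0.13,-1],[-0.8,-3.2,0,0.26,-1],[-1.2,-5,0,0.39,-1],[-1.5,-7,0,0.52,-1],[-1.8,-9,0,0.65,-1],[-2,-11,0,0.78,-1],[-2,-12.5,0,0.91,-1],[-2,-12.7,0,1.04,-1]]

```text
clock: 19.6
ee_pos: [0.4518, -0.0052, 0.2106]
orientation: [-0.27, -0.653, -0.268, 0.655]
wrist_force: [0.8, 0.8, -0.5]
gripper_width: 0.004
```

arm_command:
  rows:
    - [[0,0,0,0,-1],[0,0,0,0,-1],[0,0,0,0,-1]]

```text
clock: 19.9
ee_pos: [0.4518, -0.0052, 0.2107]
orientation: [-0.268, -0.654, -0.267, 0.655]
wrist_force: [0.5, -0.6, -0.7]
gripper_width: 0.0
```

```bash
python3 yaw.py; python3 st.py
```

```text
jaw deg -45.49 [ 0.4518 -0.0052  0.2107] [ 0.5 -0.6 -0.7] [ 0.02  0.   -0.  ] 0.0 19.9 j7 -0.76
19.9 [0.84, -24.51, 4.91, -41.64, 0.08, 0.02, 0.02] [-0.009, 0.004, -0.006, -0.0, -0.0, 0.0, 0.013] [ 0.4518 -0.0052  0.2107] [-1.1609, 0.1127, 1.126, 2.15, -0.1225, 0.9476, -0.7594] [ 0.5 -0.6 -0.7] 0.0
[0.029 0.05  0.874] [ 0.418 -0.     0.556] [0.156 0.    0.202] [ 0.418 -0.001  0.206] [ 0.701 -0.713  0.001]
```

arm_command:
  rows:
    - [[0,0.1,-2,0,-1],[0,0.1,-4,0,-1],[0,0.1,-6,0,-1],[0,0.1,-8,0,-1],[0,0.1,-10,0,-1],[0,0.1,-11.5,0,-1],[0,0.1,-12.5,0,-1],[0,0.1,-12.8,0,-1]]

```text
clock: 20.7
ee_pos: [0.4515, -0.0042, 0.0819]
orientation: [-0.268, -0.653, -0.267, 0.656]
wrist_force: [0.0, -0.4, 0.5]
gripper_width: -0.002
```

arm_command:
  rows:
    - [[0,0,0,0,-1],[0,0,0,0,-1]]

```text
clock: 20.9
ee_pos: [0.4518, -0.0041, 0.0824]
orientation: [-0.268, -0.654, -0.267, 0.656]
wrist_force: [-0.5, -0.0, -0.3]
gripper_width: -0.0
```

```bash
python3 yaw.py; python3 st.py;python3 - <<'E'
from h import *
n="side"
p,d=r.capture(n); cv2.imwrite(f"pics/{n}11.png",p); np.save(f"pics/{n}11.npy",d)
cv2.imwrite("pics/side11z.png",cv2.resize(p[120:300,280:430],(500,600),interpolation=cv2.INTER_CUBIC))
E
```

```text
jaw deg -45.56 [ 0.4518 -0.0041  0.0824] [-0.5 -0.  -0.3] [ 0.05 -0.03 -0.01] -0.0 20.9 j7 -0.42
20.9 [0.32, -52.31, 13.01, -28.41, -0.03, -0.03, -0.0] [-0.004, -0.007, 0.002, -0.001, 0.001, -0.0, 0.003] [ 0.4518 -0.0041  0.0824] [-0.8581, 0.4002, 0.8761, 2.2578, -0.49, 0.6813, -0.4246] [-0.5 -0.  -0.3] -0.0
[0.145 0.138 0.837] [0.409 0.005 0.426] [0.04  0.    0.192] [0.4082 0.0039 0.0765] [ 0.7   -0.714  0.001]
```

View pics/side11z.png

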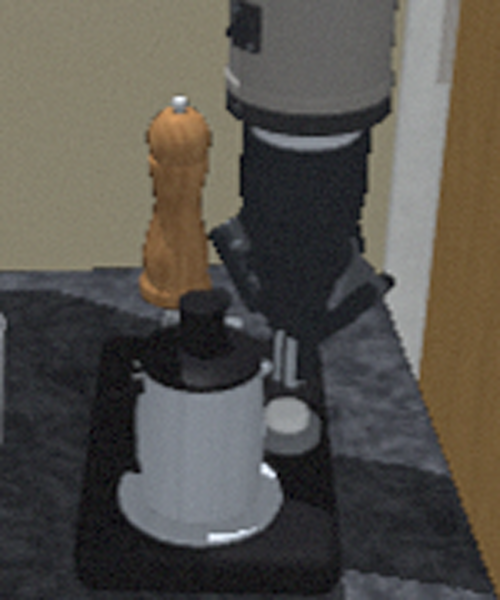

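arm_command:
  rows:
    - [[0,0,-0.7,0,-1],[0,0,-1.3,0,-1],[0,0,-1.8,0,-1],[0,0,-2,0,-1],[0,0,-2.1,0,-1],[0,0,-2.2,0,-1],[0,0,-2.2,0,-1]]

```text
clock: 21.65
ee_pos: [0.4517, -0.0041, 0.0604]
orientation: [-0.268, -0.654, -0.267, 0.655]
wrist_force: [-2.0, 1.0, 2.7]
gripper_width: 0.0
```

```bash
python3 yaw.py
```

```text
jaw deg -45.55 [ 0.4517 -0.0041  0.0604] [-2.   1.   2.7] [ 0.28  0.33 -0.02] 0.0 21.65 j7 -0.38
```

Touching (2.7 N, about half-pressed). Pushing the rest of the way.

arm_command:
  rows:
    - [[0,0,-0.15,0,-1],[0,0,-0.3,0,-1],[0,0,-0.35,0,-1],[0,0,-0.35,0,-1]]

```text
clock: 22.05
ee_pos: [0.4519, -0.0042, 0.0575]
orientation: [-0.268, -0.654, -0.267, 0.655]
wrist_force: [-8.9, -0.1, 32.4]
gripper_width: -0.001
```

```bash
python3 yaw.py
python3 - <<'E'
from h import *
n="side"
p,d=r.capture(n); cv2.imwrite(f"pics/{n}12.png",p)
cv2.imwrite("pics/side12z.png",cv2.resize(p[180:280,300:400],(500,500),interpolation=cv2.INTER_CUBIC))
E
```

```text
jaw deg -45.57 [ 0.4519 -0.0042  0.0575] [-8.9 -0.1 32.4] [ 0.27  1.96 -0.01] -0.001 22.05 j7 -0.37
```

View pics/side12z.png

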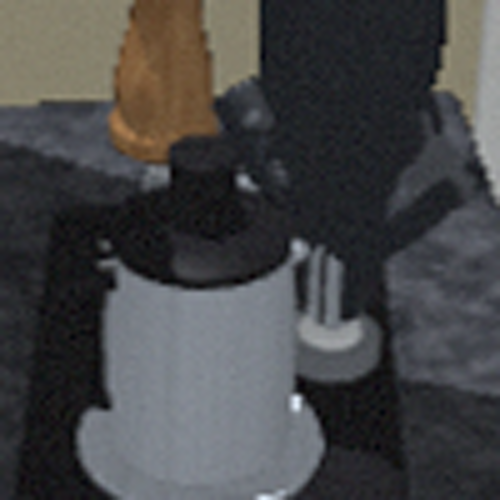

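Button fully down (bottomed out at 32 N). Retreating straight up, then clear to the left.

arm_command:
  rows:
    - [[0,0,0.7,0,-1],[0,0,2,0,-1],[0,0,4,0,-1],[0,0,6.5,0,-1],[0,0,9,0,-1],[0,0,12,0,-1],[0,0,15,0,-1],[0,0,17,0,-1]]

```text
clock: 22.9
ee_pos: [0.4524, -0.0046, 0.2289]
orientation: [-0.268, -0.654, -0.267, 0.655]
wrist_force: [0.5, 1.0, -0.5]
gripper_width: -0.002
```

```bash
python3 st.py
```

```text
22.9 [8.39, -10.05, 3.01, -41.42, -1.71, -1.02, 2.07] [-0.581, -0.623, 0.256, -0.214, 0.702, 0.44, -0.724] [ 0.4524 -0.0046  0.2289] [-1.2459, 0.0653, 1.1906, 2.1292, -0.0707, 0.9898, -0.8135] [ 0.5  1.  -0.5] -0.002
[0.015 0.031 0.876] [ 0.419 -0.001  0.575] [0.17  0.    0.203] [ 0.4193 -0.0012  0.2252] [ 0.699 -0.715  0.001]
```

arm_command:
  rows:
    - [[-0.2,2,0,0,-1],[-0.4,5,0,0,-1],[-0.6,8,0,0,-1],[-0.8,11,0,0,-1],[-1,14,0,0,-1],[-1,17,0,0,-1],[-1,20,0,0,-1],[-1,22,0,0,-1]]

```text
clock: 23.7
ee_pos: [0.4422, 0.2174, 0.2287]
orientation: [-0.268, -0.654, -0.267, 0.655]
wrist_force: [0.1, -0.2, 0.5]
gripper_width: -0.0
```

arm_command:
  rows:
    - [[0,0,0,0,-1],[0,0,0,0,-1],[0,0,0,0,-1]]

```text
clock: 24.0
ee_pos: [0.4423, 0.2163, 0.2287]
orientation: [-0.268, -0.654, -0.267, 0.655]
wrist_force: [0.0, 0.0, 0.2]
gripper_width: 0.002
```

```bash
python3 yaw.py; python3 st.py;python3 - <<'E'
from h import *
for n in("side","top"):
    p,d=r.capture(n); cv2.imwrite(f"pics/{n}13.png",p); np.save(f"pics/{n}13.npy",d)
    C=Cam(n).cloud(d)
    for lo,hi in((.174,.187),(.14,.156)):
        m=(d>0)&(C[...,2]>lo)&(C[...,2]<hi)&(abs(C[...,0]-.515)<.07)&(abs(C[...,1]-.06)<.07); q=C[m]; print(n,lo,m.sum(),((q.min(0)+q.max(0))/2).round(4))
a=cv2.imread("pics/side13.png"); b=cv2.imread("pics/top13.png")
cv2.imwrite("pics/both13.png",np.hstack([cv2.resize(a[130:330,200:400],(400,400)),cv2.resize(b[220:330,250:360+30],(510,400),interpolation=cv2.INTER_CUBIC)])[:, :800])
cv2.imwrite("pics/top13c.png",cv2.resize(b[170:330,250:490],(780,520),interpolation=cv2.INTER_CUBIC))
E
```

```text
jaw deg -45.62 [0.4423 0.2163 0.2287] [0.  0.  0.2] [-0.03  0.02 -0.02] 0.002 24.0 j7 -1.16
24.0 [-0.9, -35.96, 7.26, -43.12, -0.05, -0.01, -0.0] [0.002, -0.007, 0.001, -0.0, 0.0, -0.001, -0.003] [0.4423 0.2163 0.2287] [-1.4806, 0.1908, 1.0233, 2.0483, -0.1916, 1.0026, -1.1574] [0.  0.  0.2] 0.002
[0.019 0.096 0.868] [0.414 0.204 0.572] [0.166 0.    0.198] [0.4137 0.2036 0.2219] [ 0.699 -0.715  0.001]
side 0.174 122 [0.5161 0.0611 0.1786]
side 0.14 540 [0.5164 0.0621 0.1479]
top 0.174 207 [0.5163 0.0594 0.1799]
top 0.14 1064 [0.5167 0.0594 0.1473]
```

View pics/top13c.png

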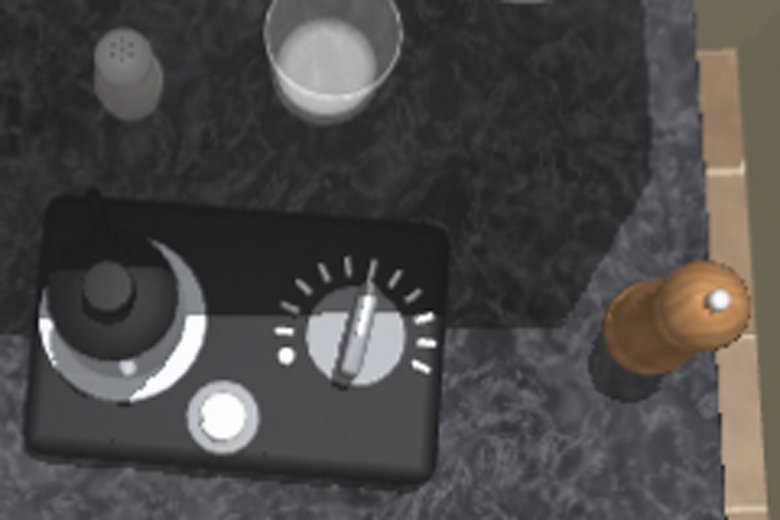

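View pics/side13.png

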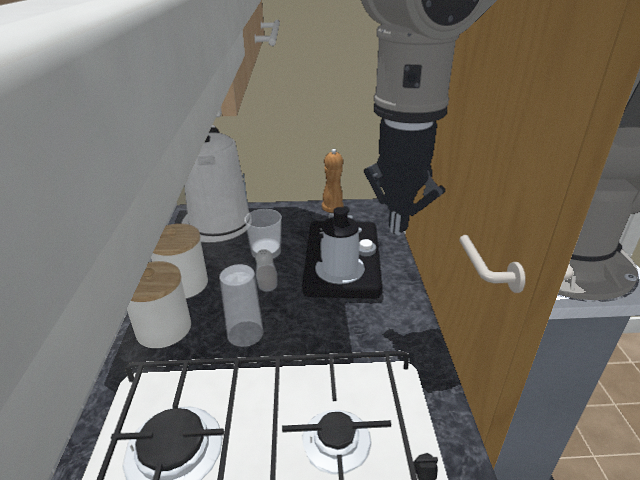

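The jug is upright and centred on the plate, and the pointer is on the sixth mark. The button is back up, the mill and salt shaker are where they were, and the arm is clear and still. Handing in.

```bash
python3 -c "
from station import r
print(r.close_job())"
```

```text
the job is handed in; nothing more can be done
None
```

I finished the job and handed it in at about 24 s of the 72 s allowed. I set the jug on the plate, turned the dial 80° clockwise from mark 2 to mark 6, and pressed the start button last.

**Last checks**
- **Jug:** It stands upright and released, 1 to 2 mm from the plate centre in both camera views. That is well inside the 12 mm the foot has to spare.
- **Dial:** The pointer lies on the sixth mark clockwise from the dot.
- **Button:** It bottomed out under a 32 N push with the fingertips and is back up.
- **Bystanders:** By eye, the mill and salt shaker have not moved. I took no position measurement of them.
- **Arm:** It was clear of everything and still, with about 0 N at the wrist.

**Off or uncertain**
- **Forces:** The wrist briefly read 25 N setting the jug down and 31 N turning the dial, because I lifted 1 mm while gripping it.
- **Door:** It stands between the robot and the work, and its top was out of view. The forearm passed over it with no sign of contact in the joint torques.
- **Arm model:** My fitted model was off by up to about 4 cm at the tool. I used it only to judge clearance and joint limits, not for positioning.

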